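# Pack the clinic order in two layers

## Task

Pack the order whose slip stands right behind the wooden packing tray. First take the scanner and point it squarely at that slip's bar code from about ten centimetres away, holding it still there for a good second; the scanner belongs back on its charging mat, standing, by the end. Then lay the two white cartons flat and side by side in the tray, lay the cardboard layer sheet flat, centred and square over both of them with its tab up, and stand on the sheet all the jars whose lids have the colour of that slip, leaving the other jars and everything else where they are.

Things in the scene. Friction and masses are not known exactly. Their poses are not given: they have to be found in the camera images.
- tray: open wooden packing tray, outer 180 (x) x 200 (y) x 30 high, walls 8 thick, floor 8 thick, so the inside is 164 x 184 and the walls rise 22 above the floor. Fixed to the counter. Origin at the centre of its underside on the counter, z up
- carton_a: white product carton with green panels, 140 (x) x 64 (y) x 55 high, closed and rigid, 380 g; origin at the centre of its underside, z up. Two of them lie on the counter, long sides facing, about 75 mm apart
- carton_b: the second white carton, the same as carton_a
- sheet: stiff pale grey-brown corrugated layer sheet, 150 (x) x 165 (y) x 5 thick, 90 g, with a brown pull tab folded up in its middle: the tab is 60 long along x, 6 thick across y, and rises to 37 above the sheet's underside. Origin at the centre of the underside, z up. Lies flat on the counter, tab up
- jar_green_1: amber glass jar with green screw lid and a white paper label, 56 dia x 70 high, 170 g; origin at the centre of its underside, z up. Starts standing on the jar mat; may be absent
- jar_green_2: amber glass jar with green screw lid and a white paper label, 56 dia x 70 high, 170 g; origin at the centre of its underside, z up. Starts standing on the jar mat; may be absent
- jar_green_3: amber glass jar with green screw lid and a white paper label, 56 dia x 70 high, 170 g; origin at the centre of its underside, z up. Starts standing on the jar mat; may be absent
- jar_blue_1: amber glass jar with blue screw lid and a white paper label, 56 dia x 70 high, 170 g; origin at the centre of its underside, z up. Starts standing on the jar mat; may be absent
- jar_blue_2: amber glass jar with blue screw lid and a white paper label, 56 dia x 70 high, 170 g; origin at the centre of its underside, z up. Starts standing on the jar mat; may be absent
- jar_blue_3: amber glass jar with blue screw lid and a white paper label, 56 dia x 70 high, 170 g; origin at the centre of its underside, z up. Starts standing on the jar mat; may be absent
- jar_mat: black rubber mat, 270 x 180 x 3, on which the jars start. Fixed. Origin at the centre of its underside
- order_green: stand with the green order: a green board, 86 wide x 112 high, centre 130 up, leaning back 25 degrees, white bar-coded slip on its face; green foot 80 x 90 (from x -20 to 60), stand top at 190. Fixed. Origin on the counter; the slip looks to -x, to the robot. The stand behind the tray (tray y -110 to 110) is the order to pack; the other waits to the right (tray y below -130)
- order_blue: stand with the blue order: a blue board, 86 wide x 112 high, centre 130 up, leaning back 25 degrees, white bar-coded slip on its face; blue foot 80 x 90 (from x -20 to 60), stand top at 190. Fixed. Origin on the counter; the slip looks to -x, to the robot. The stand behind the tray (tray y -110 to 110) is the order to pack; the other waits to the right (tray y below -130)
- code_green (a point): centre of the bar code (60 wide x 26 high) on the green order's slip, 130 above the counter; orientation as order_green's
- code_blue (a point): centre of the bar code on the blue order's slip; orientation as order_blue's
- scanner: bar code scanner standing on its foot, 100 high, 300 g, mostly in the foot: black foot 84 (x) x 76 (y) x 14 high, slim neck, on top a white head 86 long (x, -41 to +45) x 44 wide (y), from 66 to 100 above the underside. It reads along its own +x, out of the red-lit window at the +x end of the head. Take it by the head, across y. Origin at the centre of its underside, z up
- scan_window (a point): centre of the scanner window, 45 ahead (+x) of and 83 above the scanner origin; axes as the scanner. It reads a code lying 50 to 160 ahead along +x and within 20 of the beam line sideways and in height, with the beam within 25 degrees of the stand x axis and the scanner still
- charge_mat: grey charging mat for the scanner, 120 (x) x 110 (y) x 3, fixed to the counter; origin at the centre of its underside
- tincture: bystander: amber bottle with black cap, 60 dia x 130, origin at the centre of its underside
- bowl: bystander: orange plastic bowl, 116 dia x 50 high, origin at the centre of its underside
Not all that is in view belongs to the job. Of the things that look like the sheet, the largest one is meant. What is shaped like the jar_green_2 but yellow is not meant.

How it is judged:
By the outcome, as a careful person would: the job done as asked, in the order asked, and still so for the second after the job is handed in, with the robot touching nothing.
Of jar_green_1, jar_green_2, jar_green_3 only 2 to 3 are there at a start; the rules pass over those that are not, and their reading is None.
Of jar_blue_1, jar_blue_2, jar_blue_3 only 2 to 3 are there at a start; the rules pass over those that are not, and their reading is None.
At some moment in a run one of scanner, carton_a, carton_b may be knocked a few centimetres aside while the robot is not near it.
It also fails if it takes over 210 s, if anything falls off the work surface, if the arm or the gripper's body presses on something with over 40 N, if the wrist force passes 120 N, or if a joint passes its speed limit or range.

## Robot

A 6-joint arm with a two-finger parallel gripper is mounted at the origin on the work surface. World frame = base frame: x ahead of the robot, y to its left, z up, the work surface at z = 0. Lengths are in mm, angles in rad, forces in N, time in s.
With the tool pointing down it reaches from about 425 to 950 mm from the base axis. Payload 14.7 kg.
Tool frame: the origin (TCP) lies at the centre of the arm's flange, where the gripper is bolted on; the fingertips stand 173 mm ahead of it and the grasp point (between the pads) lies 155 mm ahead of it; z points along the fingers, y is the line along which they close (so a half turn about z gives the same grasp; the last joint's range is limited). The gripper opens to 85 mm and grips with 20 to 120 N. Pads are 22 mm wide; open, the fingers measure 114 mm over their backs; the gripper's body (76 mm by 85 mm) begins 54 mm behind the grasp point. The pads swing forward as they close: fully open they stand 13 mm farther back than shut.
Start: joints at [1.095, 0.48, 1.596, -0, 1.065, -0.047], TCP at [270.233, 591.158, 404.697] pointing down, gripper open.
Joint ranges: [-2.75, 2.75], [-0.82, 2.05], [0.23, 2.67], [-1.56, 4.7], [0.09, 2.69], [-2.92, 2.92]. Speed limits (rad/s): [1.89, 1.89, 2.39, 3.01, 3.01, 3.01].

## Interface

Orientations are given as [roll, pitch, yaw] about the fixed x, y, z axes, in that order (R = Rz(yaw) Ry(pitch) Rx(roll)).
In Python, from station import ctrl gives the robot as it stands.
- The arm moves only by the tool arm_command, never from a script. Its argument "deltas" is text: rows parted by semicolons, each of 6 numbers parted by spaces: the shift along the tool's x, y, z in mm, then the turn, a rotation vector about the tool's x, y, z in degrees. In form: tx ty tz ax ay az; .... A call has 1 to 10 rows; each row shifts and turns the commanded pose from where the row before left it, along the tool's axes as they then stand; what a row does not reach is not made up. A row lasts 1/10 s, in which the tool goes at most 50 mm and 8.59 degrees, less where a joint would pass 70% of its speed; a pose out of reach is approached as far as the arm can. A call with a gripper value outside its range is refused whole. "jaw" is the closure, from 0 (fully open) to 1 (shut), set as the call begins (left out, the last holds). The fingers move at their own pace and stop on an object; "squeeze" is the grip in N (left out, the last holds). Time passes only in rows, so rows that do not move let the fingers close. It gives the time, the measured TCP pose, the force, the opening and the grip force at its end, in the units of the state.
- ctrl.get_state(): the state, without advancing time (a new reading comes with each control period).
- ctrl.snapshot(name): name is "scene" or "top"; returns the picture (384x512x3 uint8, red, green, blue); there is no depth.
- ctrl.calibration(name): a dict with "camera_matrix" (3x3 intrinsics, pixels), "world_from_camera" (4x4, takes a point from camera to world coordinates). Camera axes: x right, y down, z forward; pixel columns grow to the right and rows downward; lengths in mm; the calibration is good to about 2 mm. A picture is of the moment at which its call begins. calibration takes no time and is no camera call.
- ctrl.close_job(): hands the job in; it is judged then, once.
The state is a dict: "time_s": time; "joint_positions": joint angles; "joint_vel": joint speeds; "joint_efforts": joint torques, N m; "position": TCP position; "tool_rot": TCP orientation; "ft_force": force on the tool from outside, world axes, zero at the start; "ft_torque": the same for the moment, N m; "finger_gap": finger opening in mm; "grasp_force": force on a finger pad.
Only numpy, scipy, OpenCV 4.12 (cv2) and the standard library are available. Lean on these libraries where they do the work, as an engineer would, in place of code of your own. Each camera call takes 0.05 s, during which the arm holds its last target. There are 200 camera calls.

## Working session

There is one attempt and no reset: what is moved stays moved. The work goes in short steps, Python scripts to look and compute and a tool call to move; the robot and the scene stay as the last step left them, time stands still between calls to the robot, and variables do not carry over. Pictures are saved under pics/ and viewed, at most 14 in all, crops included, and the job is handed in when it is done.

Besides the shell and the picture viewer there is one more tool, called after ">>>" in YAML: its name, and indented under it one key for each argument. arm_command: Moves the arm, as the interface text tells. Its arguments: {"type":"object","properties":{"deltas":{"type":"string"},"jaw":{"type":"number"},"squeeze":{"type":"number"}},"required":["deltas"]}

```bash
ls; mkdir -p pics
python3 - <<'E'
from station import ctrl
import cv2
for n in("scene","top"):
    im=ctrl.snapshot(n); cv2.imwrite(f"pics/{n}0.png",cv2.resize(im[:,:,::-1],(800,600),interpolation=cv2.INTER_CUBIC))
    c=ctrl.calibration(n); print(n,c["camera_matrix"],c["world_from_camera"])
print(ctrl.get_state())
E
```

```text
pics
scene [[406.15536581   0.         262.47236121]
 [  0.         406.15536581 186.36021788]
 [  0.           0.           1.        ]] [[-6.23333665e-01  5.40677617e-01 -5.64909600e-01  1.31014035e+03]
 [ 7.81765929e-01  4.46821144e-01 -4.34963099e-01  6.14640447e+02]
 [ 1.72387416e-02 -7.12754221e-01 -7.01202001e-01  1.12400382e+03]
 [ 0.00000000e+00  0.00000000e+00  0.00000000e+00  1.00000000e+00]]
top [[404.41746      0.         251.00167749]
 [  0.         404.41746    191.38987453]
 [  0.           0.           1.        ]] [[ 1.65536140e-02 -9.87117090e-01  1.59140910e-01  2.97876293e+02]
 [-9.99858192e-01 -1.58499736e-02  5.68984263e-03 -2.37484993e+00]
 [-3.09416169e-03 -1.59212530e-01 -9.87239483e-01  1.32602773e+03]
 [ 0.00000000e+00  0.00000000e+00  0.00000000e+00  1.00000000e+00]]
{'time_s': 0.1, 'joint_positions': array([ 1.09534605e+00,  4.80782598e-01,  1.59679563e+00,  1.11908658e-05,
        1.06511415e+00, -4.65988118e-02]), 'joint_vel': array([-0.00138271, -0.00084411,  0.00196915, -0.00065385, -0.00029425,
       -0.00029618]), 'joint_efforts': array([ 8.22992183e-05, -9.52252078e+01, -4.31042111e+01,  3.07630239e-05,
        5.25316180e-03,  1.18157604e-04]), 'position': array([270.1850078 , 590.99167565, 404.13340287]), 'tool_rot': array([-3.14049458e+00, -6.10007015e-05,  2.71273573e+00]), 'ft_force': array([ 0.20368715, -0.8325891 ,  0.01037417]), 'ft_torque': array([-0.05265063,  0.06401799, -0.06187708]), 'grasp_force': 0.0, 'finger_gap': 85.22620954421252}
```

View pics/scene0.png

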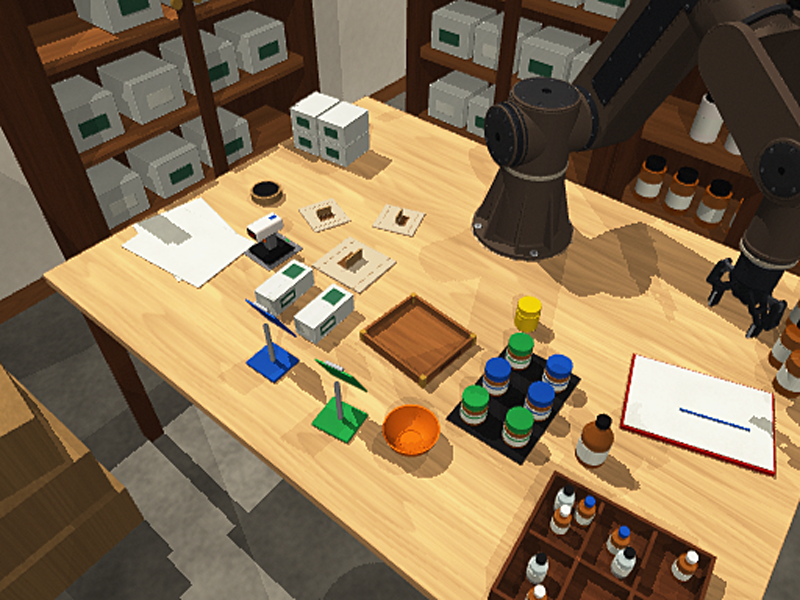

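View pics/top0.png

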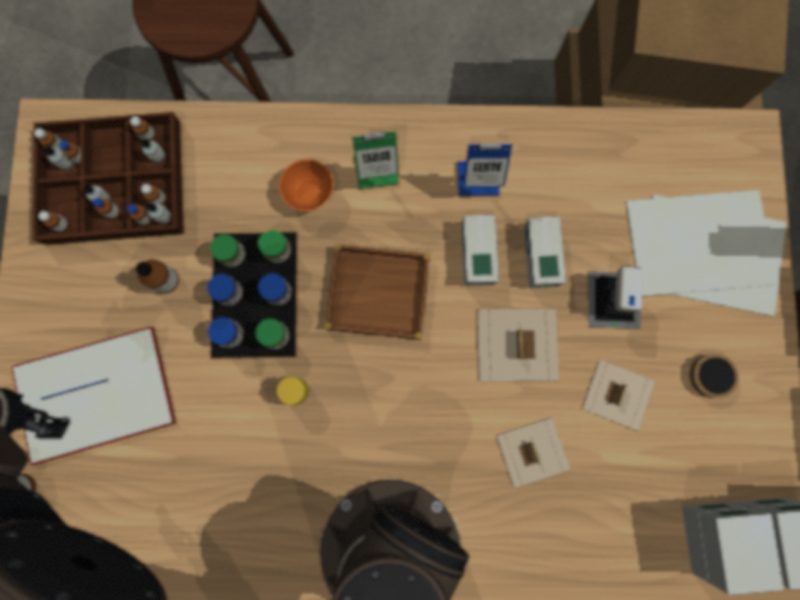

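The green stand is directly behind the tray, at about (377,160) in the top view, so the order is green. Its jars are at about (227,250), (273,245) and (271,333). The scanner is at (615,295), the cartons at (481,250) and (546,250), and the sheet at (518,345). I'll enlarge these areas for measurement.

```bash
cat > h.py <<'E'
import numpy as np, cv2
from station import ctrl
from scipy.spatial.transform import Rotation as R
def crop(n,x0,y0,w,h,s,f):
    im=ctrl.snapshot(n)[:,:,::-1]; cv2.imwrite("pics/raw_"+f,im)
    c=cv2.resize(im[y0:y0+h,x0:x0+w],None,fx=s,fy=s,interpolation=cv2.INTER_CUBIC)
    for i in range(0,w,20): cv2.line(c,(i*s,0),(i*s,6),(0,0,255),1); cv2.putText(c,str(x0+i),(i*s,16),0,.35,(0,0,255))
    for i in range(0,h,20): cv2.line(c,(0,i*s),(6,i*s),(0,0,255),1); cv2.putText(c,str(y0+i),(8,i*s+4),0,.35,(0,0,255))
    cv2.imwrite("pics/"+f,c)
def w(n,px,z):
    c=ctrl.calibration(n);K=c["camera_matrix"];T=c["world_from_camera"]
    P=np.atleast_2d(np.array(px,float)); d=np.c_[P,np.ones(len(P))]@np.linalg.inv(K).T@T[:3,:3].T
    o=T[:3,3]; return o+d*((z-o[2])/d[:,2])[:,None]
def pr(n,X):
    c=ctrl.calibration(n);K=c["camera_matrix"];T=np.linalg.inv(c["world_from_camera"])
    q=(np.atleast_2d(X)@T[:3,:3].T+T[:3,3])@K.T; return q[:,:2]/q[:,2:]
E
python3 - <<'E'
from h import *
crop("top",125,80,160,120,5,"tl.png")
crop("top",285,80,140,120,5,"tr.png") if 0 else crop("top",290,125,130,120,5,"tr.png")
E
```

```text
(no output)
```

View pics/tl.png

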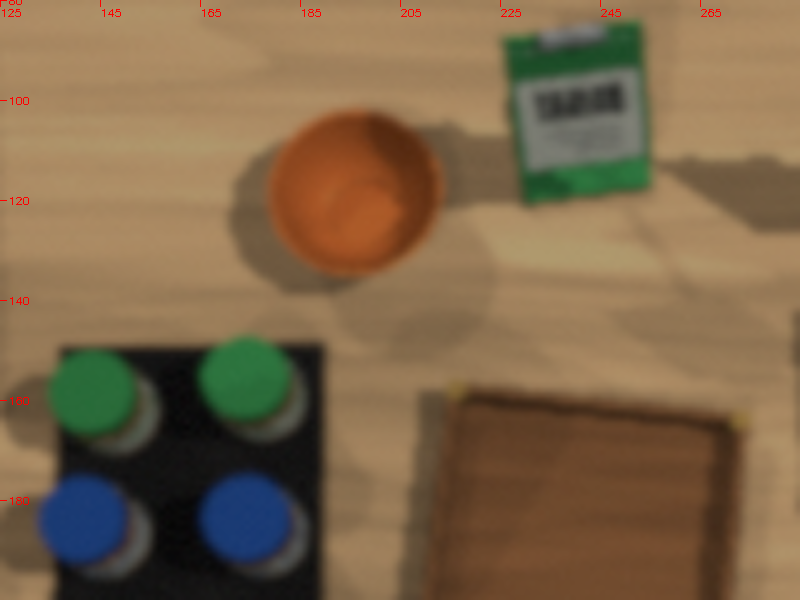

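View pics/tr.png

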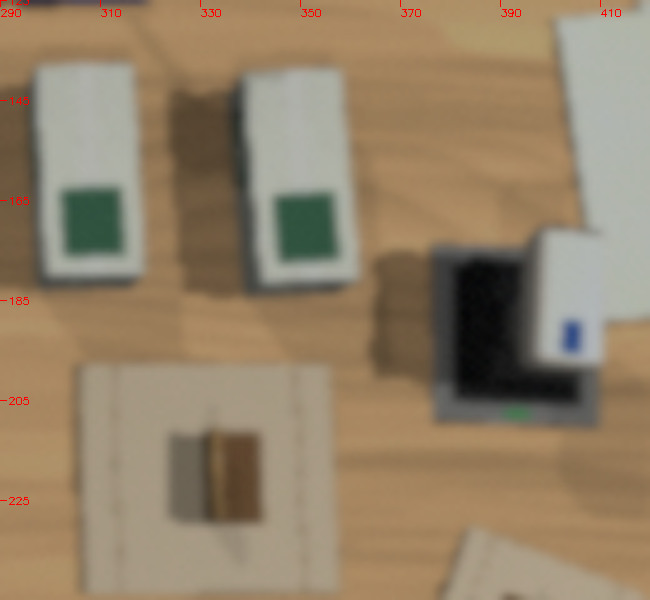

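Run:
```python
from h import *
crop("scene",130,125,160,120,5,"s1.png")
```

```text
(no output)
```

View pics/s1.png

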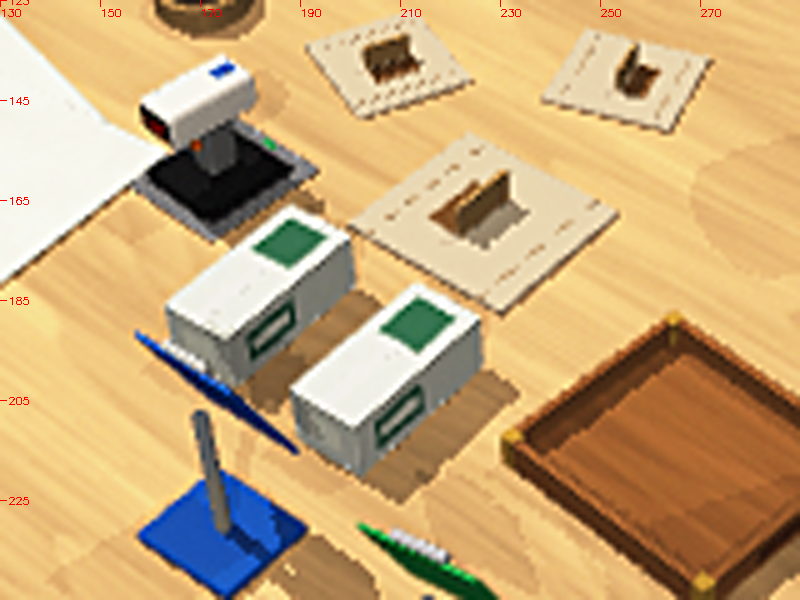

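The side view is sharp and gives the corners clearly: cartons, tray, sheet, and the scanner with its head parallel to x and its window toward +x. I'll fit poses using both views.

```bash
cat > fit.py <<'E'
from h import *
from scipy.optimize import least_squares
def u(c,s=5): return lambda a,b:((a+.5)/s-.5+c[0],(b+.5)/s-.5+c[1])
S=u((130,125)); L=u((125,80)); Tr=u((290,125)); F=u((0,0),1.5625)
def fit(name,obs,yaw=True):
    # obs: (cam,(px),(x,y,z model))
    m=np.array([o[2] for o in obs],float)
    def f(p):
        c,s=np.cos(p[2]),np.sin(p[2])
        X=np.c_[p[0]+c*m[:,0]-s*m[:,1],p[1]+s*m[:,0]+c*m[:,1],m[:,2]]
        return np.concatenate([pr(o[0],x)[0]-o[1] for o,x in zip(obs,X)])
    r=least_squares(f,[600,0,0],loss="soft_l1")
    print(name,r.x[:2].round(1),"yaw deg",np.degrees(r.x[2]).round(2),"res px",f(r.x).round(1).reshape(-1,2).tolist()); return r.x
E
cat > f1.py <<'E'
from fit import *
s,t="scene","top"
def box(hx,hy,z,cam,fn,pts):
    sg={'nl':(1,-1),'nr':(1,1),'fr':(-1,1),'fl':(-1,-1)}  # nl=+x-y etc
    return [(cam,fn(*p),(sg[k][0]*hx,sg[k][1]*hy,z)) for k,p in pts.items()]
fit("carton+y",box(70,32,55,s,S,dict(nl=(292,390),nr=(365,428),fr=(483,322),fl=(415,283)))+[(s,S(362,475),(70,32,0))]+box(70,32,55,t,Tr,dict(nl=(136,63),nr=(34,65),fr=(42,278),fl=(145,276))))
fit("carton-y",box(70,32,55,s,S,dict(nl=(167,310),nr=(243,347),fr=(355,243),fl=(290,205)))+box(70,32,55,t,Tr,dict(nl=(343,69),nr=(240,71),fr=(257,285),fl=(359,282))))
fit("tray",box(90,100,30,s,S,dict(nl=(503,440),nr=(703,590),fl=(675,315)))+box(90,100,30,t,L,dict(nr=(450,385),nl=(746,413)))+box(90,100,30,t,F,dict(fr=(327,331),fl=(420,338))))
fit("sheet",box(75,82.5,5,s,S,dict(nl=(350,228),nr=(501,313),fr=(620,213),fl=(470,135)))+box(75,82.5,5,t,Tr,dict(nl=(330,365),nr=(80,365),fr=(83,592),fl=(340,592)))+[(s,S(510,172),(-30,0,37)),(s,S(457,209),(30,0,37))])
h=[(45,-22,103),(45,22,103),(-41,22,103),(-41,-22,103)]
fit("scanner",[(s,S(*p),q) for p,q in zip([(142,105),(179,126),(256,82),(222,55)],h)]+[(t,Tr(*p),q) for p,q in zip([(604,235),(545,228),(535,363),(604,365)],h)]+box(42,38,17,s,S,dict(nr=(212,209),fr=(297,166)))+box(42,38,17,t,Tr,dict(nr=(455,259),fr=(455,401))))
fit("cmat",box(60,55,3,s,S,dict(nr=(213,242),fr=(318,172)))+box(60,55,3,t,Tr,dict(nr=(434,247),fr=(434,423),fl=(600,427))))
b=[(24,43,181),(24,-43,181),(-24,-43,79),(-24,43,79)]
fit("stand",[(t,L(*p),q) for p,q in zip([(504,38),(641,23),(651,188),(526,205)],b)]+[(t,L(580,103),(0,0,130))])
# jars: lid top centres z=73
for n,p in dict(gA=L(93,394),gB=L(246,380),b1=L(85,520),b2=L(247,519),gC=F(271,333),b3=F(225,333),yel=F(292,391)).items(): print(n,w(t,[p],73).round(1))
print("code",w(t,[L(580,101)],130).round(1))
E
python3 f1.py
```

```text
carton+y [ 613.1 -175.2] yaw deg 362.44 res px [[-0.3, -0.2], [-1.6, 0.2], [0.3, -0.9], [0.8, -0.3], [0.4, 1.0], [-0.6, 0.1], [0.2, 0.2], [0.5, -0.1], [-0.1, -0.2]]
carton-y [ 611.7 -309.7] yaw deg 3.98 res px [[-0.0, -0.7], [-2.6, -1.0], [0.1, -1.2], [0.7, 0.0], [-1.2, -0.3], [-0.2, 0.3], [0.2, -0.2], [-0.2, -0.6]]
tray [523.9  35.9] yaw deg -364.47 res px [[0.1, -0.5], [1.3, 0.2], [-0.3, -0.7], [-0.5, -0.2], [0.8, -0.2], [-1.1, -1.1], [1.2, 0.3]]
sheet [ 420.3 -258.3] yaw deg -3599.05 res px [[-0.3, -0.6], [0.1, 0.1], [0.2, 0.1], [0.1, -0.3], [-0.1, -0.3], [-0.2, -0.3], [0.2, 0.1], [-0.2, 0.1], [-0.5, -0.2], [0.3, -0.0]]Traceback (most recent call last):
  File "f1.py", line 11, in <module>
    fit("scanner",[(s,S(*p),q) for p,q in zip([(142,105),(179,126),(256,82),(222,55)],h)]+[(t,Tr(*p),q) for p,q in zip([(604,235),(545,228),(535,363),(604,365)],h)]+box(42,38,17,s,S,dict(nr=(212,209),fr=(297,166)))+box(42,38,17,t,Tr,dict(nr=(455,259),fr=(455,401))))
    ~~~^^^^^^^^^^^^^^^^^^^^^^^^^^^^^^^^^^^^^^^^^^^^^^^^^^^^^^^^^^^^^^^^^^^^^^^^^^^^^^^^^^^^^^^^^^^^^^^^^^^^^^^^^^^^^^^^^^^^^^^^^^^^
[... 1296 characters left out ...]
   ^^^
    df = [f_eval - f0 for f_eval in f_evals]
                                    ^^^^^^^
    f = np.atleast_1d(self.fun(x, *self.args, **self.kwargs))
                      ~~~~~~~~^^^^^^^^^^^^^^^^^^^^^^^^^^^^^^
    return np.atleast_1d(self.fun(x))
                         ~~~~~~~~^^^
    return self.f(x, *self.args, **self.kwargs)
           ~~~~~~^^^^^^^^^^^^^^^^^^^^^^^^^^^^^^
  File "fit.py", line 11, in f
    return np.concatenate([pr(o[0],x)[0]-o[1] for o,x in zip(obs,X)])
                           ~~^^^^^^^^
  File "h.py", line 15, in pr
    c=ctrl.calibration(n);K=c["camera_matrix"];T=np.linalg.inv(c["world_from_camera"])
ValueError: time passes only in moves, steps and waits
```

```bash
sed -i 's/^def crop/CAL={n:ctrl.calibration(n) for n in("scene","top")}\ndef crop/; s/c=ctrl.calibration(n);/c=CAL[n];/' h.py; sed -i 's/loss="soft_l1"/loss="soft_l1",x_scale=[100,100,.3]/' fit.py; python3 f1.py
```

```text
carton+y [ 613.1 -175.2] yaw deg 2.44 res px [[-0.3, -0.2], [-1.6, 0.2], [0.3, -0.9], [0.8, -0.3], [0.4, 1.0], [-0.6, 0.1], [0.2, 0.2], [0.5, -0.1], [-0.1, -0.2]]
carton-y [ 611.7 -309.7] yaw deg 3.98 res px [[-0.0, -0.7], [-2.6, -1.0], [0.1, -1.2], [0.7, 0.0], [-1.2, -0.3], [-0.2, 0.3], [0.2, -0.2], [-0.2, -0.6]]
tray [523.9  35.9] yaw deg -4.47 res px [[0.1, -0.5], [1.3, 0.2], [-0.3, -0.7], [-0.5, -0.2], [0.8, -0.2], [-1.1, -1.1], [1.2, 0.3]]
sheet [ 420.3 -258.3] yaw deg 0.95 res px [[-0.3, -0.6], [0.1, 0.1], [0.2, 0.1], [0.1, -0.3], [-0.1, -0.3], [-0.2, -0.3], [0.2, 0.1], [-0.2, 0.1], [-0.5, -0.2], [0.3, -0.0]]
scanner [ 523.4 -461.4] yaw deg -1.65 res px [[0.2, -0.7], [0.1, -0.3], [1.2, -1.6], [0.8, -0.7], [-0.4, -1.0], [-2.9, -0.2], [-0.6, 0.4], [0.1, 0.6], [-0.2, 0.9], [-1.7, -0.6], [1.1, -0.2], [1.3, -3.4]]
cmat [ 518.  -464.5] yaw deg -1.4 res px [[0.0, -0.1], [0.8, -0.6], [-0.3, -0.8], [0.0, -0.3], [0.4, 0.3]]
stand [775.5  41.3] yaw deg 8.52 res px [[-0.5, 1.3], [0.6, 0.7], [0.5, -5.1], [-0.9, -5.1], [0.1, 0.5]]
gA [[600.7 349.7  73. ]]
gB [[611.4 252.7  73. ]]
b1 [[519.2 349.9  73. ]]
b2 [[521.5 247.8  73. ]]
gC [[428.  245.7  73. ]]
b3 [[426.5 337.5  73. ]]
yel [[314.4 199.1  73. ]]
code [[778.6  41.6 130. ]]
```

```bash
cat > go.py <<'E'
import sys; from h import *
# args: yaw(deg) then waypoints x,y,zgrasp ; prints turn (tool z deg) then tool-frame deltas per leg
s=ctrl.get_state(); p=s["position"]; Rm=R.from_euler("xyz",s["tool_rot"])
yaw=float(sys.argv[1]); y0=np.degrees(s["tool_rot"][2]); Rt=R.from_euler("xyz",[180,0,yaw],degrees=True)
rv=(Rm.inv()*Rt).as_rotvec(degrees=True); print("t",round(s["time_s"],2),"pos",p.round(1),"yaw",round(y0,2),"gap",round(s["finger_gap"],1),"rotvec",rv.round(2))
for a in sys.argv[2:]:
    q=np.array([float(v) for v in a.split(",")]); q[2]+=155; d=Rt.inv().apply(q-p); n=int(np.ceil(np.linalg.norm(d)/45))
    print(a,"total",d.round(1),"n",n,"row",(d/n).round(1)); p=q
E
python3 go.py 178.35 600,200,250 525,-462,250 525,-462,90
```

```text
t 0.25 pos [270.2 591.1 404.4] yaw 155.43 gap 85.4 rotvec [-3.000e-02 -1.000e-02 -2.292e+01]
600,200,250 total [-340.9 -381.4   -0.6] n 12 row [-28.4 -31.8  -0.1]
525,-462,250 total [  55.9 -663.9   -0. ] n 15 row [  3.7 -44.3  -0. ]
525,-462,90 total [  0.  -0. 160.] n 4 row [ 0. -0. 40.]
```

>>> arm_command:
  deltas: "0 0 0 0 0 -7.64; 0 0 0 0 0 -7.64; 0 0 0 0 0 -7.64"
  jaw: 0

```text
time_s: 0.55
position: [270.2, 591.1, 404.6]
tool_rot: [-3.141, -0.0, 3.118]
ft_force: [-0.0, -0.5, 0.5]
finger_gap: 85.3
grasp_force: 0.0
```

>>> arm_command:
  deltas: "-34 -38 0 0 0 0; -34 -38 0 0 0 0; -34 -38 0 0 0 0; -34 -38 0 0 0 0; -34 -38 0 0 0 0; -34 -38 0 0 0 0; -34 -38 0 0 0 0; -34 -38 0 0 0 0; -34 -38 0 0 0 0; -34 -38 0 0 0 0"

```text
time_s: 1.55
position: [593.8, 207.2, 404.7]
tool_rot: [3.142, 0.0, 3.113]
ft_force: [0.2, 1.0, -0.1]
finger_gap: 85.4
grasp_force: 0.0
```

>>> arm_command:
  deltas: "4 -44 0 0 0 0; 4 -44 0 0 0 0; 4 -44 0 0 0 0; 4 -44 0 0 0 0; 4 -44 0 0 0 0; 4 -44 0 0 0 0; 4 -44 0 0 0 0; 4 -44 0 0 0 0"

```text
time_s: 2.35
position: [550.1, -143.6, 404.8]
tool_rot: [-3.142, 0.0, 3.113]
ft_force: [-0.1, -0.2, -0.6]
finger_gap: 85.5
grasp_force: 0.0
```

```bash
python3 go.py 178.35 525,-462,250 525,-462,90
```

```text
t 2.35 pos [ 550.1 -143.6  404.8] yaw 178.35 gap 85.5 rotvec [-0.    0.01  0.  ]
525,-462,250 total [ 1.60e+01 -3.19e+02 -2.00e-01] n 8 row [  2.  -39.9  -0. ]
525,-462,90 total [  0.  -0. 160.] n 4 row [ 0. -0. 40.]
```

```bash
cat > chk.py <<'E'
from h import *
import sys
ref={"scene":cv2.imread("pics/raw_s1.png"),"top":cv2.imread("pics/raw_tr.png")}
rg={"scene":dict(scanner=(155,134,195,175),cB=(160,165,202,204),cA=(187,180,228,222)),"top":dict(scanner=(376,168,412,212),cB=(335,136,365,186),cA=(295,136,322,184))}
for n in rg:
    im=ctrl.snapshot(n)[:,:,::-1]
    for k,(a,b,c,d) in rg[n].items(): print(n,k,np.abs(im[b:d,a:c].astype(int)-ref[n][b:d,a:c]).mean().round(1))
E
python3 chk.py
```

```text
scene scanner 7.5
scene cB 7.5
scene cA 7.1
top scanner 39.2
top cB 72.8
top cA 85.7
```

```bash
cat > chk.py <<'E'
from h import *
ref=cv2.imread("pics/raw_s1.png"); im=ctrl.snapshot("scene")[:,:,::-1].copy()
for k,(a,b,c,d) in dict(scanner=(155,132,195,175),cB=(160,162,205,208),cA=(185,178,230,224)).items():
    m=8
    r=cv2.matchTemplate(im[b-m:d+m,a-m:c+m],ref[b:d,a:c].copy(),cv2.TM_CCOEFF_NORMED); _,v,_,l=cv2.minMaxLoc(r); print(k,round(v,3),(l[0]-m,l[1]-m))
E
python3 chk.py
```

```text
scanner 0.999 (0, 0)
cB 0.998 (0, 0)
cA 0.994 (0, 0)
```

Nothing has moved, so I'll go to the scanner.

>>> arm_command:
  deltas: "2 -40 0 0 0 0; 2 -40 0 0 0 0; 2 -40 0 0 0 0; 2 -40 0 0 0 0; 2 -40 0 0 0 0; 2 -40 0 0 0 0; 2 -40 0 0 0 0; 2 -39 0 0 0 0; 0 0 0 0 0 0; 0 0 0 0 0 0"

```text
time_s: 3.5
position: [525.7, -460.1, 404.1]
tool_rot: [3.141, -0.0, 3.112]
ft_force: [0.3, -0.3, 0.7]
finger_gap: 85.4
grasp_force: 0.0
```

>>> arm_command:
  deltas: "0 0 35 0 0 0; 0 0 35 0 0 0; 0 0 35 0 0 0; 0 0 25 0 0 0; 0 0 18 0 0 0; 0 0 10 0 0 0; 0 0 5 0 0 0; 0 0 0 0 0 0"

```text
time_s: 4.3
position: [525.9, -459.6, 241.8]
tool_rot: [3.141, -0.0, 3.114]
ft_force: [-1.2, -0.6, 0.4]
finger_gap: 85.3
grasp_force: 0.0
```

>>> arm_command:
  deltas: "0 0 0 0 0 0; 0 0 0 0 0 0; 0 0 0 0 0 0; 0 0 0 0 0 0; 0 0 0 0 0 0; 0 0 0 0 0 0; 0 0 0 0 0 0; 0 0 0 0 0 0"
  jaw: 1
  squeeze: 40

```text
time_s: 5.1
position: [525.8, -460.6, 242.8]
tool_rot: [-3.14, 0.001, 3.113]
ft_force: [-0.1, 0.3, 6.1]
finger_gap: 43.9
grasp_force: 40.3
```

```bash
python3 go.py 178.35 525,-462,86
```

```text
t 5.1 pos [ 525.8 -460.6  242.8] yaw 178.34 gap 43.9 rotvec [-0.07  0.08 -0.01]
525,-462,86 total [ 0.7 -1.4  1.8] n 1 row [ 0.7 -1.4  1.8]
```

>>> arm_command:
  deltas: "0 0 -15 0 0 0; 0 0 -25 0 0 0; 0 0 -30 0 0 0; 0 0 -30 0 0 0; 0 0 -15 0 0 0; 0 0 0 0 0 -3; 0 0 0 0 0 -3; 0 0 0 0 0 -2.65; 0 0 0 0 0 0"

```text
time_s: 6.0
position: [525.3, -460.1, 356.6]
tool_rot: [3.141, -0.0, -3.019]
ft_force: [0.1, -0.4, -3.2]
finger_gap: 43.5
grasp_force: 42.0
```

```bash
python3 go.py 187 636,24,203 636,24,132
```

```text
t 6.0 pos [ 525.3 -460.1  356.6] yaw -172.95 gap 43.5 rotvec [ 0.03 -0.02  0.05]
636,24,203 total [-168.9  467.    -1.4] n 12 row [-14.1  38.9  -0.1]
636,24,132 total [ 0. -0. 71.] n 2 row [ 0.  -0.  35.5]
```

>>> arm_command:
  deltas: "-7 20 0 0 0 0; -14 39 0 0 0 0; -14 39 0 0 0 0; -14 39 0 0 0 0; -14 39 0 0 0 0; -14 39 0 0 0 0; -14 39 0 0 0 0; -14 39 0 0 0 0; -14 39 0 0 0 0; -14 39 0 0 0 0"

```text
time_s: 7.0
position: [612.1, -73.5, 356.8]
tool_rot: [3.141, -0.0, -3.021]
ft_force: [-0.4, -0.1, -2.3]
finger_gap: 43.5
grasp_force: 42.0
```

>>> arm_command:
  deltas: "-14 39 0 0 0 0; -14 39 0 0 0 0; -8 18 10 0 0 0; 0 0 20 0 0 0; 0 0 20 0 0 0; 0 0 15 0 0 0; 0 0 5 0 0 0; 0 0 0 0 0 0; 0 0 0 0 0 0"

```text
time_s: 7.9
position: [636.6, 23.7, 287.3]
tool_rot: [-3.141, 0.001, -3.02]
ft_force: [0.4, 1.0, -3.2]
finger_gap: 43.6
grasp_force: 42.1
```

```bash
python3 go.py 187 636,24,132
python3 - <<'E'
from h import *
crop("scene",170,170,130,120,6,"scan.png")
E
```

```text
t 7.9 pos [636.6  23.7 287.3] yaw -173.03 gap 43.6 rotvec [-0.01  0.04 -0.03]
636,24,132 total [0.5 0.4 0.3] n 1 row [0.5 0.4 0.3]
```

View pics/scan.png

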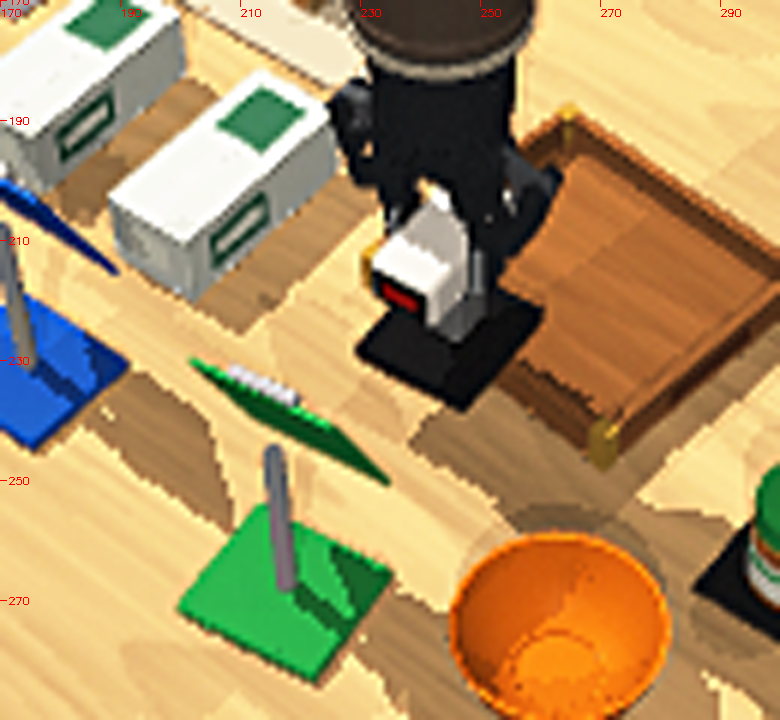

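Run:
```python
from fit import *
C=u((170,170),6)
for z in(3,8):
    fit("stand",[("scene",C(*p),q) for p,q in zip([(178,608),(318,685),(392,573),(262,503)],[(60,-45,z),(60,45,z),(-20,45,z),(-20,-45,z)])]+[("top",L(*p),q) for p,q in zip([(504,38),(641,23)],[(24,43,181),(24,-43,181)])]+[("top",L(580,102),(0,0,130))])
s=ctrl.get_state();p=s["position"];y=s["tool_rot"][2]+np.pi
print(p[0]+42.6*np.cos(y),p[1]+42.6*np.sin(y),np.degrees(y))
```

```text
stand [778.   40.9] yaw deg 8.51 res px [[-0.2, 0.3], [-0.4, -0.1], [1.0, 0.2], [0.1, 0.4], [-0.3, 0.5], [0.8, -0.1], [0.2, -0.0]]
stand [779.1  42.1] yaw deg 8.55 res px [[-0.3, -0.1], [-0.4, -0.5], [1.0, -0.2], [-0.0, -0.1], [-0.7, 0.2], [0.4, -0.5], [-0.2, -0.4]]
678.9361389839783 28.854812198605906 6.97485719703477
```

>>> arm_command:
  deltas: "0 0 0 0 0 0; 0 0 0 0 0 0; 0 0 0 0 0 0; 0 0 0 0 0 0; 0 0 0 0 0 0; 0 0 0 0 0 0; 0 0 0 0 0 0; 0 0 0 0 0 0; 0 0 0 0 0 0; 0 0 0 0 0 0"

```text
time_s: 8.95
position: [636.3, 23.9, 286.7]
tool_rot: [3.142, -0.0, -3.019]
ft_force: [-0.4, 0.5, -1.8]
finger_gap: 43.1
grasp_force: 42.1
```

>>> arm_command:
  deltas: "0 0 0 0 0 0; 0 0 0 0 0 0; 0 0 0 0 0 0; 0 0 0 0 0 0; 0 0 0 0 0 0; 0 0 0 0 0 0; 0 0 0 0 0 0"

```text
time_s: 9.65
position: [636.3, 23.9, 286.7]
tool_rot: [3.142, 0.0, -3.019]
ft_force: [-0.2, 0.6, -3.4]
finger_gap: 43.6
grasp_force: 42.1
```

Scan held for 1.75 s. Now the scanner goes back to the mat.

>>> arm_command:
  deltas: "0 0 -10 0 0 0; 0 0 -25 0 0 0; 0 0 -25 0 0 0; 0 0 -10 0 0 0; 7 -20 0 0 0 0; 14 -39 0 0 0 0; 14 -39 0 0 0 0; 14 -39 0 0 0 0; 14 -39 0 0 0 0; 14 -39 0 0 0 0"

```text
time_s: 10.65
position: [585.4, -200.4, 356.7]
tool_rot: [-3.142, -0.0, -3.019]
ft_force: [1.2, -0.4, -2.6]
finger_gap: 43.4
grasp_force: 42.1
```

>>> arm_command:
  deltas: "14 -39 0 0 0 0; 14 -39 0 0 0 0; 14 -39 0 0 0 0; 14 -39 0 0 0 0; 14 -39 0 0 0 0; 14 -39 0 0 0 0; 7 -20 0 0 0 0; 0 0 0 0 0 4; 0 0 0 0 0 4.4; 0 0 0 0 0 0"

```text
time_s: 11.65
position: [526.6, -461.9, 356.4]
tool_rot: [3.141, -0.0, 3.115]
ft_force: [-0.5, -0.5, -2.7]
finger_gap: 43.6
grasp_force: 42.2
```

```bash
python3 go.py 178.6 520.5,-463.5,200 520.5,-463.5,88.5; python3 chk.py
```

```text
t 11.65 pos [ 526.6 -461.9  356.4] yaw 178.5 gap 43.6 rotvec [ 0.03 -0.03 -0.1 ]
520.5,-463.5,200 total [ 6.1 -1.7  1.4] n 1 row [ 6.1 -1.7  1.4]
520.5,-463.5,88.5 total [  0.   -0.  111.5] n 3 row [ 0.  -0.  37.2]
scanner 0.475 (0, 0)
cB 0.956 (0, 0)
cA 0.915 (0, 0)
```

>>> arm_command:
  deltas: "6 -1.7 1 0 0 0; 0 0 25 0 0 0; 0 0 30 0 0 0; 0 0 25 0 0 0; 0 0 17 0 0 0; 0 0 8 0 0 0; 0 0 4 0 0 0; 0 0 2 0 0 0; 0 0 0 0 0 0"

```text
time_s: 12.6
position: [520.9, -463.9, 245.5]
tool_rot: [-3.141, 0.001, 3.117]
ft_force: [-0.9, -0.6, -2.7]
finger_gap: 43.6
grasp_force: 42.2
```

```bash
python3 go.py 178.6 520.5,-463.5,88
```

```text
t 12.6 pos [ 520.9 -463.9  245.5] yaw 178.61 gap 43.6 rotvec [-0.04  0.05  0.01]
520.5,-463.5,88 total [0.4 0.4 2.5] n 1 row [0.4 0.4 2.5]
```

>>> arm_command:
  deltas: "0 0 1.5 0 0 0; 0 0 1.5 0 0 0; 0 0 0 0 0 0; 0 0 0 0 0 0"

```text
time_s: 13.0
position: [520.9, -463.8, 242.9]
tool_rot: [-3.141, 0.001, 3.117]
ft_force: [-1.9, 2.1, 6.9]
finger_gap: 43.6
grasp_force: 43.5
```

>>> arm_command:
  deltas: "0 0 0 0 0 0; 0 0 0 0 0 0; 0 0 0 0 0 0; 0 0 0 0 0 0; 0 0 0 0 0 0; 0 0 0 0 0 0; 0 0 0 0 0 0"
  jaw: 0

```text
time_s: 13.7
position: [520.7, -463.7, 241.6]
tool_rot: [3.142, -0.0, 3.117]
ft_force: [-0.2, 0.4, -0.5]
finger_gap: 85.5
grasp_force: 0.0
```

>>> arm_command:
  deltas: "0 0 -10 0 0 0; 0 0 -20 0 0 0; 0 0 -30 0 0 0; 0 0 -40 0 0 0; 0 0 -40 0 0 0; 0 0 -10 0 0 0; 0 0 0 0 0 0"

```text
time_s: 14.4
position: [521.0, -463.9, 394.5]
tool_rot: [-3.139, 0.003, 3.117]
ft_force: [-0.1, 0.1, -1.1]
finger_gap: 85.3
grasp_force: 0.0
```

```bash
python3 go.py 182.44 613,-175,200 613,-175,35; python3 chk.py
```

```text
t 14.4 pos [ 521.  -463.9  394.5] yaw 178.61 gap 85.3 rotvec [-0.17  0.17 -3.84]
613,-175,200 total [-104.2  284.7   39.5] n 7 row [-14.9  40.7   5.6]
613,-175,35 total [ -0.  -0. 165.] n 4 row [-0.  -0.  41.2]
scanner 0.933 (0, 0)
cB 0.984 (0, 0)
cA 0.924 (0, 0)
```

>>> arm_command:
  deltas: "0 0 0 0 0 -3.84; -15 41 6 0 0 0; -15 41 6 0 0 0; -15 41 6 0 0 0; -15 41 6 0 0 0; -15 41 6 0 0 0; -15 41 6 0 0 0; -14 38 4 0 0 0; 0 0 0 0 0 0; 0 0 0 0 0 0"

```text
time_s: 15.45
position: [612.2, -174.4, 350.0]
tool_rot: [3.141, -0.003, -3.097]
ft_force: [0.2, -0.1, -0.5]
finger_gap: 85.7
grasp_force: 0.0
```

```bash
python3 go.py 182.44 613,-175,200 613,-175,38
python3 - <<'E'
from h import *
crop("scene",150,125,100,110,5,"s2.png")
E
```

```text
t 15.45 pos [ 612.2 -174.4  350. ] yaw -177.44 gap 85.7 rotvec [ 0.05 -0.15  0.12]
613,-175,200 total [-0.8 -0.6 -5. ] n 1 row [-0.8 -0.6 -5. ]
613,-175,38 total [ -0.  -0. 162.] n 4 row [-0.  -0.  40.5]
```

View pics/s2.png

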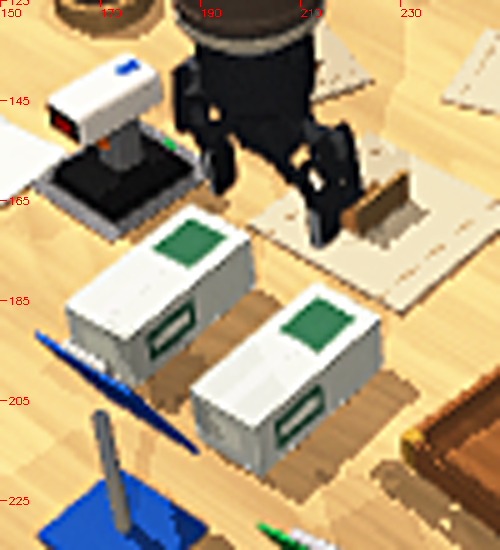

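Scanner is standing on its mat (head at about (105,100)), and both cartons are unmoved. I'll descend on the left one.

>>> arm_command:
  deltas: "-1 -0.5 30 0 0 0; 0 0 35 0 0 0; 0 0 35 0 0 0; 0 0 30 0 0 0; 0 0 15 0 0 0; 0 0 8 0 0 0; 0 0 4 0 0 0; 0 0 0 0 0 0"

```text
time_s: 16.3
position: [613.8, -176.3, 195.2]
tool_rot: [-3.141, 0.001, -3.099]
ft_force: [0.6, 0.4, 0.8]
finger_gap: 85.4
grasp_force: 0.0
```

>>> arm_command:
  deltas: "0 0 0 0 0 0; 0 0 0 0 0 0; 0 0 0 0 0 0; 0 0 0 0 0 0; 0 0 0 0 0 0; 0 0 0 0 0 0"
  jaw: 1
  squeeze: 50

```text
time_s: 16.9
position: [613.9, -176.0, 196.1]
tool_rot: [-3.141, 0.002, -3.099]
ft_force: [-1.6, 0.4, 6.2]
finger_gap: 63.2
grasp_force: 55.2
```

```bash
python3 go.py 182.44 613,-175,38; python3 -c "
import numpy as np
for s in(1,-1):
  a=np.radians(-4.47);print(523.9-s*43*np.sin(a),35.9+s*43*np.cos(a))"
```

```text
t 16.9 pos [ 613.9 -176.   196.1] yaw -177.55 gap 63.2 rotvec [-0.04  0.1   0.01]
613,-175,38 total [0.9 1.1 3.1] n 1 row [0.9 1.1 3.1]
527.2512953129592 78.76920596098483
520.5487046870408 -6.969205960984837
```

>>> arm_command:
  deltas: "0 0 -10 0 0 0; 0 0 -25 0 0 0; 0 0 -35 0 0 0; 0 0 -25 0 0 0; 0 0 -10 0 0 0; 0 0 0 0 0 3.4; 0 0 0 0 0 3.4; 0 0 0 0 0 0"

```text
time_s: 17.7
position: [613.2, -175.8, 299.5]
tool_rot: [3.141, -0.001, 3.064]
ft_force: [-0.2, -0.5, -4.6]
finger_gap: 63.3
grasp_force: 56.9
```

```bash
python3 go.py 175.53 528,79,145 528,79,49.5;python3 chk.py
```

```text
t 17.7 pos [ 613.2 -175.8  299.5] yaw 175.58 gap 63.3 rotvec [ 0.01 -0.03  0.05]
528,79,145 total [104.8 247.4  -0.5] n 6 row [17.5 41.2 -0.1]
528,79,49.5 total [ 0.  -0.  95.5] n 3 row [ 0.  -0.  31.8]
scanner 0.719 (0, 0)
cB 0.659 (0, 0)
cA 0.312 (8, 8)
```

>>> arm_command:
  deltas: "8 20 0 0 0 0; 17 41 0 0 0 0; 18 41 0 0 0 0; 18 41 0 0 0 0; 18 41 0 0 0 0; 17 41 0 0 0 0; 9 22 0 0 0 0; 0 0 0 0 0 0; 0 0 0 0 0 0"

```text
time_s: 18.65
position: [527.2, 79.1, 299.7]
tool_rot: [-3.142, -0.0, 3.068]
ft_force: [0.4, -0.5, -3.3]
finger_gap: 63.1
grasp_force: 57.0
```

>>> arm_command:
  deltas: "0 0 20 0 0 0; 0 0 25 0 0 0; 0 0 20 0 0 0; 0 0 12 0 0 0; 0 0 8 0 0 0; 0 0 3 0 0 0; 0 0 0 0 0 0"

```text
time_s: 19.35
position: [527.8, 78.2, 211.8]
tool_rot: [-3.142, 0.0, 3.065]
ft_force: [-0.2, -0.8, -4.6]
finger_gap: 63.2
grasp_force: 57.0
```

```bash
python3 go.py 175.53 528,79,49
```

```text
t 19.35 pos [527.8  78.2 211.8] yaw 175.63 gap 63.2 rotvec [-0.   0.   0.1]
528,79,49 total [-0.2  0.9  7.8] n 1 row [-0.2  0.9  7.8]
```

>>> arm_command:
  deltas: "0 0.5 3 0 0 0; 0 0 3 0 0 0; 0 0 1.5 0 0 0; 0 0 0 0 0 0; 0 0 0 0 0 0"

```text
time_s: 19.85
position: [527.7, 78.9, 204.3]
tool_rot: [3.142, 0.0, 3.066]
ft_force: [-0.7, 0.3, -4.1]
finger_gap: 63.0
grasp_force: 57.2
```

>>> arm_command:
  deltas: "0 0 0.5 0 0 0; 0 0 0.5 0 0 0; 0 0 0 0 0 0; 0 0 0 0 0 0"

```text
time_s: 20.25
position: [527.6, 78.9, 204.0]
tool_rot: [3.142, 0.001, 3.066]
ft_force: [-5.4, -0.4, 15.0]
finger_gap: 63.0
grasp_force: 59.4
```

>>> arm_command:
  deltas: "0 0 0 0 0 0; 0 0 0 0 0 0; 0 0 0 0 0 0; 0 0 0 0 0 0"
  jaw: 0.17

```text
time_s: 20.65
position: [527.7, 78.8, 203.1]
tool_rot: [-3.142, 0.0, 3.066]
ft_force: [0.2, -0.5, 0.5]
finger_gap: 71.0
grasp_force: 0.0
```

>>> arm_command:
  deltas: "0 0 -5 0 0 0; 0 0 -15 0 0 0; 0 0 -30 0 0 0; 0 0 -40 0 0 0; 0 0 -20 0 0 0; 0 0 0 0 0 -4.2; 0 0 0 0 0 -4.2; 0 0 0 0 0 0"

```text
time_s: 21.45
position: [527.6, 78.8, 313.8]
tool_rot: [-3.142, 0.001, -3.07]
ft_force: [-0.3, -0.4, -0.3]
finger_gap: 70.8
grasp_force: 0.0
```

```bash
python3 go.py 183.98 611.7,-310,160 611.7,-310,41; python3 chk.py
```

```text
t 21.45 pos [527.6  78.8 313.8] yaw -175.88 gap 70.8 rotvec [-0.    0.04  0.14]
611.7,-310,160 total [ -56.9 -393.7   -1.2] n 9 row [ -6.3 -43.7  -0.1]
611.7,-310,41 total [  0.  -0. 119.] n 3 row [ 0.  -0.  39.7]
scanner 0.933 (0, 0)
cB 0.927 (0, 0)
cA 0.379 (0, 0)
```

>>> arm_command:
  deltas: "-3 -20 0 0 0 0.1; -7 -44 0 0 0 0; -7 -44 0 0 0 0; -7 -44 0 0 0 0; -7 -44 0 0 0 0; -6 -44 0 0 0 0; -6 -44 0 0 0 0; -6 -44 0 0 0 0; -6 -44 0 0 0 0; -3 -22 0 0 0 0"
  jaw: 0

```text
time_s: 22.5
position: [612.8, -313.8, 312.9]
tool_rot: [-3.141, 0.0, -3.077]
ft_force: [0.7, 0.8, -0.4]
finger_gap: 85.2
grasp_force: 0.0
```

>>> arm_command:
  deltas: "0 0 0 0 0 0; 0 0 0 0 0 0"

```text
time_s: 22.7
position: [612.2, -310.3, 312.6]
tool_rot: [3.141, -0.001, -3.075]
ft_force: [0.3, 0.2, 0.2]
finger_gap: 85.1
grasp_force: 0.0
```

```bash
python3 go.py 183.98 611.7,-310,160 611.7,-310,41; python3 chk.py
```

```text
t 22.7 pos [ 612.2 -310.3  312.6] yaw -176.2 gap 85.1 rotvec [ 0.04 -0.05 -0.18]
611.7,-310,160 total [ 0.5  0.4 -2.4] n 1 row [ 0.5  0.4 -2.4]
611.7,-310,41 total [  0.  -0. 119.] n 3 row [ 0.  -0.  39.7]
scanner 0.416 (1, 0)
cB 0.88 (0, 0)
cA 0.266 (0, 0)
```

>>> arm_command:
  deltas: "0.5 0 25 0 0 0; 0 0 35 0 0 0; 0 0 30 0 0 0; 0 0 15 0 0 0; 0 0 8 0 0 0; 0 0 4 0 0 0; 0 0 0 0 0 0"

```text
time_s: 23.45
position: [612.4, -310.2, 196.8]
tool_rot: [-3.141, 0.001, -3.073]
ft_force: [0.0, -0.7, -0.8]
finger_gap: 85.4
grasp_force: 0.0
```

>>> arm_command:
  deltas: "0 0 0 0 0 0; 0 0 0 0 0 0; 0 0 0 0 0 0; 0 0 0 0 0 0; 0 0 0 0 0 0; 0 0 0 0 0 0"
  jaw: 1

```text
time_s: 24.05
position: [612.6, -310.6, 197.7]
tool_rot: [-3.141, 0.002, -3.073]
ft_force: [0.2, 0.8, 6.1]
finger_gap: 63.6
grasp_force: 55.5
```

>>> arm_command:
  deltas: "0 0 -10 0 0 0; 0 0 -25 0 0 0; 0 0 -35 0 0 0; 0 0 -25 0 0 0; 0 0 -5 0 0 0; 0 0 0 0 0 4.2; 0 0 0 0 0 4.2; 0 0 0 0 0 0"

```text
time_s: 24.85
position: [611.8, -310.1, 295.6]
tool_rot: [3.141, -0.001, 3.062]
ft_force: [0.1, 1.0, -3.0]
finger_gap: 63.1
grasp_force: 56.8
```

```bash
python3 go.py 175.6 521,-7,141 521,-7,49.5
```

```text
t 24.85 pos [ 611.8 -310.1  295.6] yaw 175.46 gap 63.1 rotvec [ 0.02 -0.05 -0.14]
521,-7,141 total [113.7 295.3  -0.4] n 8 row [14.2 36.9 -0. ]
521,-7,49.5 total [ 0.  -0.  91.5] n 3 row [ 0.  -0.  30.5]
```

>>> arm_command:
  deltas: "7 18 0 0 0 0; 14 37 0 0 0 0; 14 37 0 0 0 0; 14 37 0 0 0 0; 15 37 0 0 0 0; 14 37 0 0 0 0; 14 37 0 0 0 0; 14 37 0 0 0 0; 7.5 18.5 0 0 0 0; 0 0 0 0 0 0"

```text
time_s: 25.85
position: [520.7, -4.5, 295.9]
tool_rot: [3.141, -0.002, 3.069]
ft_force: [0.1, -0.4, -4.0]
finger_gap: 63.4
grasp_force: 56.8
```

>>> arm_command:
  deltas: "0 0 15 0 0 0; 0 0 20 0 0 0; 0 0 10 0 0 0; 0 0 0 0 0 0; 0 0 0 0 0 0"

```text
time_s: 26.35
position: [522.1, -7.2, 251.3]
tool_rot: [-3.142, -0.0, 3.064]
ft_force: [0.3, -1.2, -2.6]
finger_gap: 62.8
grasp_force: 56.7
```

```bash
python3 go.py 175.6 521,-7,51
python3 - <<'E'
from h import *
crop("scene",200,155,110,110,6,"p2.png")
E
```

```text
t 26.35 pos [522.1  -7.2 251.3] yaw 175.56 gap 62.8 rotvec [-0.   -0.02 -0.04]
521,-7,51 total [ 1.1  0.1 45.3] n 2 row [ 0.5  0.  22.7]
```

View pics/p2.png

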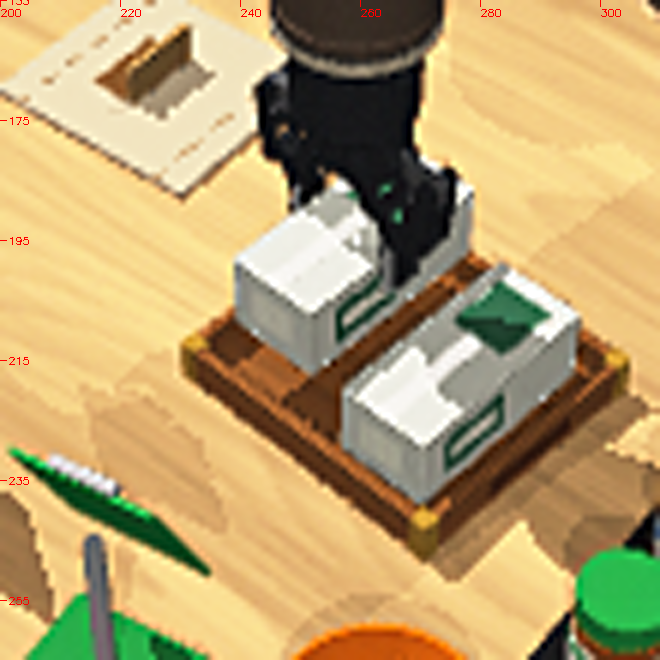

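Carton A sits square in the tray, its near top corner at about (425,445). Carton B hangs aligned over its slot, so I'll lower it.

>>> arm_command:
  deltas: "1 0 12 0 0 0; 0 0 12 0 0 0; 0 0 10 0 0 0; 0 0 6 0 0 0; 0 0 3 0 0 0; 0 0 1.5 0 0 0; 0 0 0 0 0 0; 0 0 0 0 0 0"

```text
time_s: 27.2
position: [521.1, -6.8, 207.0]
tool_rot: [-3.142, 0.0, 3.064]
ft_force: [-0.5, -0.4, -4.0]
finger_gap: 62.9
grasp_force: 56.9
```

>>> arm_command:
  deltas: "0 0 0.7 0 0 0; 0 0 0 0 0 0; 0 0 0 0 0 0"

```text
time_s: 27.5
position: [521.0, -6.8, 206.2]
tool_rot: [-3.142, 0.0, 3.064]
ft_force: [0.5, 0.1, -3.6]
finger_gap: 62.9
grasp_force: 56.9
```

>>> arm_command:
  deltas: "0 0 0.6 0 0 0; 0 0 0.5 0 0 0; 0 0 0 0 0 0; 0 0 0 0 0 0"

```text
time_s: 27.9
position: [520.9, -6.8, 205.6]
tool_rot: [-3.142, 0.0, 3.064]
ft_force: [-4.3, 1.4, 14.4]
finger_gap: 63.1
grasp_force: 59.2
```

>>> arm_command:
  deltas: "0 0 0 0 0 0; 0 0 0 0 0 0; 0 0 0 0 0 0; 0 0 0 0 0 0"
  jaw: 0.17

```text
time_s: 28.3
position: [521.0, -6.8, 204.9]
tool_rot: [-3.142, 0.0, 3.064]
ft_force: [0.9, 0.6, 0.1]
finger_gap: 70.7
grasp_force: 0.0
```

>>> arm_command:
  deltas: "0 0 -5 0 0 0; 0 0 -15 0 0 0; 0 0 -30 0 0 0; 0 0 -40 0 0 0; 0 0 -20 0 0 0; 0 0 0 0 0 -5.4; 0 0 0 0 0 0"

```text
time_s: 29.0
position: [521.0, -6.8, 315.9]
tool_rot: [-3.141, 0.002, -3.123]
ft_force: [-0.6, 0.2, -0.1]
finger_gap: 70.7
grasp_force: 0.0
```

```bash
python3 go.py 180.95 421,-258.5,160 421,-258.5,27
python3 - <<'E'
from h import *
crop("scene",200,155,110,110,6,"p3.png")
E
```

```text
t 29.0 pos [521.   -6.8 315.9] yaw -178.95 gap 70.7 rotvec [-0.01  0.1   0.1 ]
421,-258.5,160 total [ 104.2 -250.     0.9] n 7 row [ 14.9 -35.7   0.1]
421,-258.5,27 total [  0.  -0. 133.] n 3 row [ 0.  -0.  44.3]
```

View pics/p3.png

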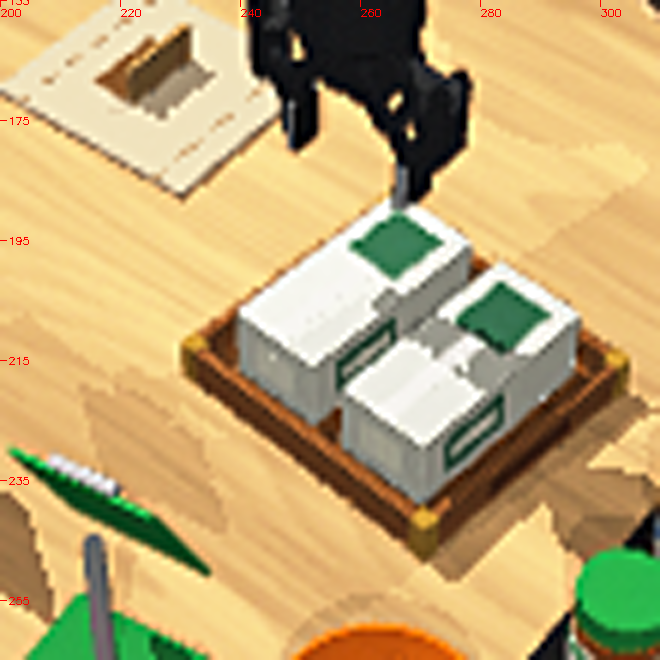

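>>> arm_command:
  deltas: "8 -20 0 0 0 0; 15 -36 0 0 0 0; 15 -36 0 0 0 0; 15 -36 0 0 0 0; 15 -36 0 0 0 0; 15 -36 0 0 0 0; 14 -34 0 0 0 0; 7 -16 0 0 0 0; 0 0 0 0 0 0; 0 0 0 0 0 0"
  jaw: 0.5

```text
time_s: 30.05
position: [420.8, -258.4, 314.4]
tool_rot: [3.141, -0.001, -3.128]
ft_force: [0.2, 0.3, -0.1]
finger_gap: 42.8
grasp_force: 0.0
```

```bash
python3 go.py 180.95 421,-258.5,160 421,-258.5,36
```

```text
t 30.05 pos [ 420.8 -258.4  314.4] yaw -179.22 gap 42.8 rotvec [ 0.05 -0.05 -0.17]
421,-258.5,160 total [-0.2 -0.1 -0.6] n 1 row [-0.2 -0.1 -0.6]
421,-258.5,36 total [  0.  -0. 124.] n 3 row [ 0.  -0.  41.3]
```

Both cartons stand square and side by side in the tray. Next, the sheet by its tab.

>>> arm_command:
  deltas: "0 0 30 0 0 0; 0 0 35 0 0 0; 0 0 30 0 0 0; 0 0 15 0 0 0; 0 0 8 0 0 0; 0 0 4 0 0 0; 0 0 0 0 0 0; 0 0 0 0 0 0"

```text
time_s: 30.85
position: [421.4, -258.4, 193.6]
tool_rot: [-3.141, 0.001, -3.125]
ft_force: [0.9, 0.3, 0.5]
finger_gap: 42.6
grasp_force: 0.0
```

>>> arm_command:
  deltas: "0 0 0 0 0 0; 0 0 0 0 0 0; 0 0 0 0 0 0; 0 0 0 0 0 0; 0 0 0 0 0 0; 0 0 0 0 0 0; 0 0 0 0 0 0"
  jaw: 1

```text
time_s: 31.55
position: [421.2, -258.6, 193.5]
tool_rot: [-3.141, 0.001, -3.125]
ft_force: [-0.6, 1.1, 10.3]
finger_gap: 4.7
grasp_force: 49.6
```

```bash
python3 go.py 180.95 421,-258.5,36
```

```text
t 31.55 pos [ 421.2 -258.6  193.5] yaw -179.06 gap 4.7 rotvec [-0.03  0.04 -0.01]
421,-258.5,36 total [0.2 0.1 2.5] n 1 row [0.2 0.1 2.5]
```

>>> arm_command:
  deltas: "0 0 -10 0 0 0; 0 0 -20 0 0 0; 0 0 -30 0 0 0; 0 0 -40 0 0 0; 0 0 -30 0 0 0; 0 0 -12 0 0 0; 0 0 0 0 0 2.7; 0 0 0 0 0 2.7; 0 0 0 0 0 0; 0 0 0 0 0 0"

```text
time_s: 32.55
position: [420.9, -258.4, 334.6]
tool_rot: [3.141, -0.001, 3.065]
ft_force: [-0.5, -0.7, -0.0]
finger_gap: 4.8
grasp_force: 49.2
```

```bash
python3 go.py 175.6 524.3,36,180 524.3,36,102
```

```text
t 32.55 pos [ 420.9 -258.4  334.6] yaw 175.62 gap 4.8 rotvec [ 0.02 -0.04  0.02]
524.3,36,180 total [-80.6 301.4  -0.4] n 7 row [-11.5  43.1  -0.1]
524.3,36,102 total [ 0. -0. 78.] n 2 row [ 0. -0. 39.]
```

>>> arm_command:
  deltas: "-4 15 0 0 0 0; -8 30 0 0 0 0; -11 42 0 0 0 0; -11 42 0 0 0 0; -12 43 0 0 0 0; -12 43 0 0 0 0; -11 42 0 0 0 0; -8 30 0 0 0 0; -3.6 14.4 0 0 0 0; 0 0 0 0 0 0"

```text
time_s: 33.55
position: [525.1, 37.1, 334.5]
tool_rot: [3.142, -0.0, 3.067]
ft_force: [-0.5, 0.5, -0.7]
finger_gap: 4.6
grasp_force: 49.2
```

>>> arm_command:
  deltas: "0 0 10 0 0 0; 0 0 20 0 0 0; 0 0 20 0 0 0; 0 0 10 0 0 0; 0 0 0 0 0 0; 0 0 0 0 0 0"

```text
time_s: 34.15
position: [524.8, 35.1, 275.0]
tool_rot: [-3.141, -0.0, 3.063]
ft_force: [0.7, 0.5, -1.3]
finger_gap: 5.0
grasp_force: 49.1
```

```bash
python3 go.py 175.6 524.3,36,102
python3 - <<'E'
from h import *
crop("scene",200,155,110,110,6,"p4.png")
E
```

```text
t 34.15 pos [524.8  35.1 275. ] yaw 175.5 gap 5.0 rotvec [-0.01 -0.02 -0.1 ]
524.3,36,102 total [ 0.6  0.8 18. ] n 1 row [ 0.6  0.8 18. ]
```

View pics/p4.png

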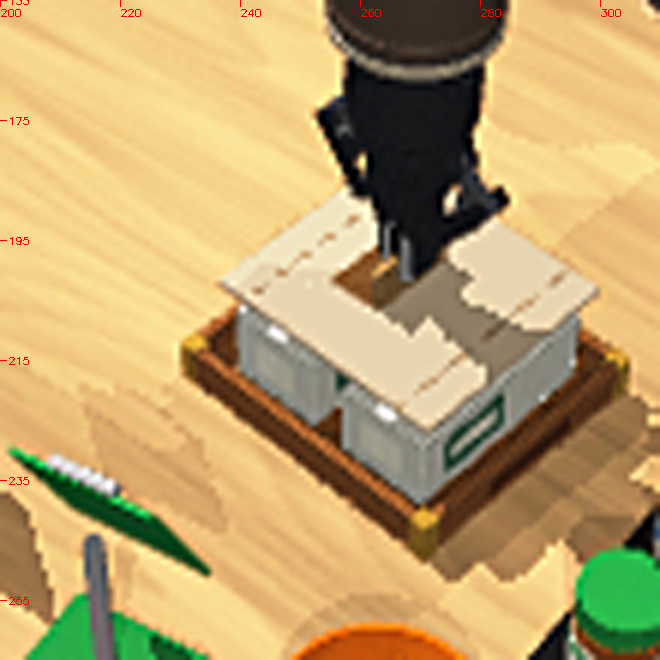

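The sheet hangs level and square above both cartons, with corners at about (220,283), (432,432) and (598,290). I'll lower it.

>>> arm_command:
  deltas: "0.5 0.8 6 0 0 0; 0 0 5 0 0 0; 0 0 3 0 0 0; 0 0 2 0 0 0; 0 0 1 0 0 0; 0 0 0 0 0 0; 0 0 0 0 0 0"

```text
time_s: 34.9
position: [524.4, 36.6, 258.0]
tool_rot: [3.142, 0.0, 3.064]
ft_force: [0.0, -0.4, -0.9]
finger_gap: 4.6
grasp_force: 49.2
```

>>> arm_command:
  deltas: "0 0 0.6 0 0 0; 0 0 0.6 0 0 0; 0 0 0 0 0 0; 0 0 0 0 0 0"

```text
time_s: 35.3
position: [524.4, 36.6, 256.7]
tool_rot: [-3.142, -0.0, 3.064]
ft_force: [0.7, -0.1, -0.5]
finger_gap: 4.4
grasp_force: 49.2
```

>>> arm_command:
  deltas: "0 0 0.5 0 0 0; 0 0 0.4 0 0 0; 0 0 0 0 0 0; 0 0 0 0 0 0"

```text
time_s: 35.7
position: [524.4, 36.6, 256.5]
tool_rot: [3.142, 0.0, 3.064]
ft_force: [-4.0, -0.8, 16.0]
finger_gap: 4.7
grasp_force: 51.6
```

>>> arm_command:
  deltas: "0 0 0 0 0 0; 0 0 0 0 0 0; 0 0 0 0 0 0; 0 0 0 0 0 0; 0 0 0 0 0 0"
  jaw: 0.5

```text
time_s: 36.2
position: [524.4, 36.6, 255.7]
tool_rot: [-3.142, -0.0, 3.064]
ft_force: [1.0, 0.1, 0.5]
finger_gap: 42.9
grasp_force: 0.0
```

>>> arm_command:
  deltas: "0 0 -10 0 0 0; 0 0 -20 0 0 0; 0 0 -30 0 0 0; 0 0 -30 0 0 0; 0 0 -10 0 0 0; 0 0 0 0 0 0"
  jaw: 0.5

```text
time_s: 36.8
position: [524.8, 36.6, 357.6]
tool_rot: [3.141, 0.003, 3.064]
ft_force: [0.0, -0.3, -1.0]
finger_gap: 42.7
grasp_force: 0.0
```

```bash
python3 - <<'E'
from h import *
for f,n in(("raw_tl.png","top"),("raw_s1.png","scene")):
    im=cv2.imread("pics/"+f); hsv=cv2.cvtColor(im,cv2.COLOR_BGR2HSV)
    m=cv2.inRange(hsv,(50,110,60),(85,255,255)); k,l,st,c=cv2.connectedComponentsWithStats(m)
    for i in range(1,k):
        if st[i,4]>80: print(n,st[i],c[i].round(1),w(n,[c[i]],73 if n=="top" else 68).round(1))
E
python3 go.py 175.6 610,252,210 610,252,48
```

```text
top [227  85  26  11 141] [239.7  90.6] [[833.2  47.2  73. ]]
top [230 112  24   8 126] [241.6 115.7] [[747.6  39.3  73. ]]
top [165 148  18  16 229] [173.6 155.6] [[611.5 253.3  73. ]]
top [135 150  17  17 232] [143.2 158.2] [[601.4 349.8  73. ]]
top [164 204  17  18 250] [172.  212.2] [[430.3 249.6  73. ]]
scene [325 213  17  15 195] [333.  219.9] [[433.3 248.6  68. ]]
scene [296 246  17  18 232] [303.9 254.4] [[616.3 253.   68. ]]
scene [200 254  35  29 534] [217.  268.8] [[829.9  76.8  68. ]]
scene [323 260  19  18 257] [332.  268.5] [[605.4 350.5  68. ]]
t 36.8 pos [524.8  36.6 357.6] yaw 175.54 gap 42.7 rotvec [ 0.02  0.19 -0.06]
610,252,210 total [-68.4 221.3  -7.4] n 6 row [-11.4  36.9  -1.2]
610,252,48 total [  0.  -0. 162.] n 4 row [ 0.  -0.  40.5]
```

>>> arm_command:
  deltas: "-5 18 0 0 0 0; -12 37 0 0 0 0; -12 37 0 0 0 0; -12 37 0 0 0 0; -12 37 0 0 0 0; -12 37 0 0 0 0; -6 19.5 -7 0 0 0; 0 0 0 0 0 0; 0 0 0 0 0 0"
  jaw: 0.12

```text
time_s: 37.7
position: [612.0, 253.0, 361.3]
tool_rot: [-3.141, -0.002, 3.065]
ft_force: [-0.3, -0.7, 0.2]
finger_gap: 74.8
grasp_force: 0.0
```

```bash
python3 go.py 175.6 612.5,253,210 612.5,253,48
```

```text
t 37.7 pos [612.  253.  361.3] yaw 175.59 gap 74.8 rotvec [-0.06 -0.11 -0.01]
612.5,253,210 total [-0.5  0.1 -3.7] n 1 row [-0.5  0.1 -3.7]
612.5,253,48 total [  0.  -0. 162.] n 4 row [ 0.  -0.  40.5]
```

>>> arm_command:
  deltas: "0 0 25 0 0 0; 0 0 40 0 0 0; 0 0 40 0 0 0; 0 0 30 0 0 0; 0 0 15 0 0 0; 0 0 6 0 0 0; 0 0 2 0 0 0; 0 0 0 0 0 0; 0 0 0 0 0 0"

```text
time_s: 38.6
position: [613.0, 253.1, 206.2]
tool_rot: [3.141, 0.002, 3.064]
ft_force: [0.7, -0.6, 1.1]
finger_gap: 75.3
grasp_force: 0.0
```

>>> arm_command:
  deltas: "0 0 0 0 0 0; 0 0 0 0 0 0; 0 0 0 0 0 0; 0 0 0 0 0 0; 0 0 0 0 0 0; 0 0 0 0 0 0"
  jaw: 1
  squeeze: 35

```text
time_s: 39.2
position: [612.8, 253.1, 205.9]
tool_rot: [3.141, 0.001, 3.064]
ft_force: [-1.3, -2.5, 9.5]
finger_gap: 55.0
grasp_force: 35.4
```

```bash
python3 go.py 175.6 612.5,253,210 567.2,83.4,210 567.2,83.4,115
```

```text
t 39.2 pos [612.8 253.1 205.9] yaw 175.55 gap 55.0 rotvec [ 0.03  0.08 -0.05]
612.5,253,210 total [ 3.000e-01 -1.000e-01 -1.591e+02] n 4 row [  0.1  -0.  -39.8]
567.2,83.4,210 total [  32.2 -172.6   -0. ] n 4 row [  8.  -43.1  -0. ]
567.2,83.4,115 total [ 0. -0. 95.] n 3 row [ 0.  -0.  31.7]
```

>>> arm_command:
  deltas: "0 0 -10 0 0 0; 0 0 -25 0 0 0; 0 0 -40 0 0 0; 0 0 -40 0 0 0; 0 0 -30 0 0 0; 0 0 -14 0 0 0; 4 -20 0 0 0 0; 8 -42 0 0 0 0; 8 -43 0 0 0 0"

```text
time_s: 40.1
position: [583.5, 149.2, 363.2]
tool_rot: [-3.141, -0.001, 3.065]
ft_force: [0.9, -0.3, -1.2]
finger_gap: 54.9
grasp_force: 38.0
```

>>> arm_command:
  deltas: "8 -42 0 0 0 0; 4.2 -25.6 0 0 0 0; 0 0 0 0 0 0; 0 0 15 0 0 0; 0 0 25 0 0 0; 0 0 20 0 0 0; 0 0 15 0 0 0; 0 0 8 0 0 0; 0 0 0 0 0 0; 0 0 0 0 0 0"

```text
time_s: 41.1
position: [567.2, 83.6, 281.1]
tool_rot: [3.142, 0.0, 3.064]
ft_force: [0.1, -0.9, -1.7]
finger_gap: 54.6
grasp_force: 38.0
```

```bash
python3 go.py 175.6 567.2,83.4,116
```

```text
t 41.1 pos [567.2  83.6 281.1] yaw 175.56 gap 54.6 rotvec [ 0.    0.01 -0.04]
567.2,83.4,116 total [-0.1 -0.2 10.1] n 1 row [-0.1 -0.2 10.1]
```

>>> arm_command:
  deltas: "0 0 4 0 0 0; 0 0 3 0 0 0; 0 0 1.5 0 0 0; 0 0 0.8 0 0 0; 0 0 0 0 0 0; 0 0 0 0 0 0"

```text
time_s: 41.7
position: [567.0, 83.3, 271.6]
tool_rot: [-3.142, 0.0, 3.064]
ft_force: [-0.0, 0.7, -1.3]
finger_gap: 54.7
grasp_force: 38.0
```

>>> arm_command:
  deltas: "0 0 0.5 0 0 0; 0 0 0.5 0 0 0; 0 0 0 0 0 0; 0 0 0 0 0 0"

```text
time_s: 42.1
position: [567.0, 83.3, 271.0]
tool_rot: [3.142, 0.0, 3.064]
ft_force: [-2.7, -1.0, 6.8]
finger_gap: 54.8
grasp_force: 39.0
```

>>> arm_command:
  deltas: "0 0 0 0 0 0; 0 0 0 0 0 0; 0 0 0 0 0 0; 0 0 0 0 0 0"
  jaw: 0.22

```text
time_s: 42.5
position: [567.0, 83.4, 270.5]
tool_rot: [3.142, 0.0, 3.064]
ft_force: [0.3, 0.2, -0.2]
finger_gap: 67.1
grasp_force: 0.0
```

>>> arm_command:
  deltas: "0 0 -5 0 0 0; 0 0 -15 0 0 0; 0 0 -30 0 0 0; 0 0 -30 0 0 0; 0 0 -12 0 0 0; 0 0 0 0 0 0"

```text
time_s: 43.1
position: [567.4, 83.4, 364.3]
tool_rot: [3.141, 0.003, 3.064]
ft_force: [0.3, 0.3, -0.4]
finger_gap: 66.5
grasp_force: 0.0
```

```bash
python3 go.py 175.6 431,249,210 431,249,48
```

```text
t 43.1 pos [567.4  83.4 364.3] yaw 175.54 gap 66.5 rotvec [ 0.03  0.19 -0.06]
431,249,210 total [148.7 154.6  -0.7] n 5 row [29.7 30.9 -0.1]
431,249,48 total [  0.  -0. 162.] n 4 row [ 0.  -0.  40.5]
```

>>> arm_command:
  deltas: "12 12 0 0 0 0; 24 25 0 0 0 0; 30 31 0 0 0 0; 30 31 0 0 0 0; 28 30 0 0 0 0; 17 17 0 0 0 0; 7.5 8 0 0 0 0; 0 0 0 0 0 0; 0 0 0 0 0 0"
  jaw: 0.12

```text
time_s: 44.0
position: [430.9, 248.2, 362.0]
tool_rot: [-3.141, -0.001, 3.064]
ft_force: [0.2, -0.4, 0.5]
finger_gap: 75.1
grasp_force: 0.0
```

```bash
python3 go.py 175.6 431,249,210 431,249,50
```

```text
t 44.0 pos [430.9 248.2 362. ] yaw 175.57 gap 75.1 rotvec [-0.03 -0.03 -0.03]
431,249,210 total [-0.   0.8 -3. ] n 1 row [-0.   0.8 -3. ]
431,249,50 total [  0.  -0. 160.] n 4 row [ 0. -0. 40.]
```

>>> arm_command:
  deltas: "0 0.8 25 0 0 0; 0 0 40 0 0 0; 0 0 40 0 0 0; 0 0 30 0 0 0; 0 0 15 0 0 0; 0 0 6 0 0 0; 0 0 1 0 0 0; 0 0 0 0 0 0; 0 0 0 0 0 0"

```text
time_s: 44.9
position: [431.4, 249.2, 206.4]
tool_rot: [3.141, 0.001, 3.064]
ft_force: [-0.1, 0.1, -1.1]
finger_gap: 75.1
grasp_force: 0.0
```

>>> arm_command:
  deltas: "0 0 0 0 0 0; 0 0 0 0 0 0; 0 0 0 0 0 0; 0 0 0 0 0 0; 0 0 0 0 0 0; 0 0 0 0 0 0"
  jaw: 1

```text
time_s: 45.5
position: [431.2, 249.4, 206.4]
tool_rot: [3.141, 0.001, 3.064]
ft_force: [-0.5, -1.6, 10.2]
finger_gap: 54.8
grasp_force: 34.9
```

```bash
python3 go.py 175.6 431,249,210 487.4,89.5,210 487.4,89.5,117
```

```text
t 45.5 pos [431.2 249.4 206.4] yaw 175.55 gap 54.8 rotvec [ 0.04  0.07 -0.05]
431,249,210 total [   0.2   -0.4 -158.6] n 4 row [  0.   -0.1 -39.7]
487.4,89.5,210 total [ -68.5 -154.7   -0. ] n 4 row [-17.1 -38.7  -0. ]
487.4,89.5,117 total [ 0. -0. 93.] n 3 row [ 0. -0. 31.]
```

>>> arm_command:
  deltas: "0 0 -10 0 0 0; 0 0 -25 0 0 0; 0 0 -40 0 0 0; 0 0 -40 0 0 0; 0 0 -30 0 0 0; 0 0 -14 0 0 0; -8 -17 0 0 0 0; -16 -37 0 0 0 0; -17 -38 0 0 0 0; -16 -37 0 0 0 0"

```text
time_s: 46.5
position: [477.8, 114.9, 365.4]
tool_rot: [3.141, 0.001, 3.065]
ft_force: [0.8, 0.6, -2.0]
finger_gap: 54.7
grasp_force: 38.4
```

>>> arm_command:
  deltas: "-11.5 -25.7 0 0 0 0; 0 0 0 0 0 0; 0 0 0 0 0 0; 0 0 15 0 0 0; 0 0 25 0 0 0; 0 0 20 0 0 0; 0 0 15 0 0 0; 0 0 8 0 0 0; 0 0 0 0 0 0; 0 0 0 0 0 0"

```text
time_s: 47.5
position: [487.3, 90.1, 282.1]
tool_rot: [3.141, 0.0, 3.064]
ft_force: [0.1, 0.4, -0.8]
finger_gap: 54.5
grasp_force: 38.3
```

```bash
python3 go.py 175.6 487.4,89.5,116.4
```

```text
t 47.5 pos [487.3  90.1 282.1] yaw 175.58 gap 54.5 rotvec [ 0.01  0.03 -0.02]
487.4,89.5,116.4 total [-0.2 -0.6 10.7] n 1 row [-0.2 -0.6 10.7]
```

>>> arm_command:
  deltas: "0 -0.4 4 0 0 0; 0 0 3 0 0 0; 0 0 2 0 0 0; 0 0 1 0 0 0; 0 0 0 0 0 0; 0 0 0 0 0 0"

```text
time_s: 48.1
position: [487.2, 89.2, 271.5]
tool_rot: [3.142, 0.0, 3.064]
ft_force: [0.0, 0.7, -1.7]
finger_gap: 54.7
grasp_force: 38.4
```

>>> arm_command:
  deltas: "0 0 0.6 0 0 0; 0 0 0.5 0 0 0; 0 0 0 0 0 0; 0 0 0 0 0 0"

```text
time_s: 48.5
position: [487.2, 89.2, 271.3]
tool_rot: [3.141, 0.001, 3.064]
ft_force: [-5.6, -1.3, 22.5]
finger_gap: 54.8
grasp_force: 40.8
```

>>> arm_command:
  deltas: "0 0 -0.4 0 0 0; 0 0 0 0 0 0; 0 0 0 0 0 0"

```text
time_s: 48.8
position: [487.2, 89.3, 271.4]
tool_rot: [3.142, 0.0, 3.064]
ft_force: [-3.8, -1.3, 13.7]
finger_gap: 54.5
grasp_force: 39.5
```

>>> arm_command:
  deltas: "0 0 0 0 0 0; 0 0 0 0 0 0; 0 0 0 0 0 0; 0 0 0 0 0 0"
  jaw: 0.22

```text
time_s: 49.2
position: [487.2, 89.3, 270.7]
tool_rot: [-3.142, 0.0, 3.064]
ft_force: [-1.2, -0.9, -1.2]
finger_gap: 66.7
grasp_force: 0.0
```

>>> arm_command:
  deltas: "0 0 -5 0 0 0; 0 0 -15 0 0 0; 0 0 -30 0 0 0; 0 0 -30 0 0 0; 0 0 -12 0 0 0; 0 0 0 0 0 0"

```text
time_s: 49.8
position: [487.7, 89.3, 364.4]
tool_rot: [3.141, 0.003, 3.064]
ft_force: [0.0, 0.7, -0.5]
finger_gap: 66.6
grasp_force: 0.0
```

```bash
python3 go.py 175.6 602.5,350,210 602.5,350,50
python3 - <<'E'
from h import *
crop("scene",200,165,150,110,5,"p5.png")
E
```

```text
t 49.8 pos [487.7  89.3 364.4] yaw 175.54 gap 66.6 rotvec [ 0.03  0.18 -0.05]
602.5,350,210 total [-94.5 268.7  -0.6] n 7 row [-13.5  38.4  -0.1]
602.5,350,50 total [  0.  -0. 160.] n 4 row [ 0. -0. 40.]
```

View pics/p5.png

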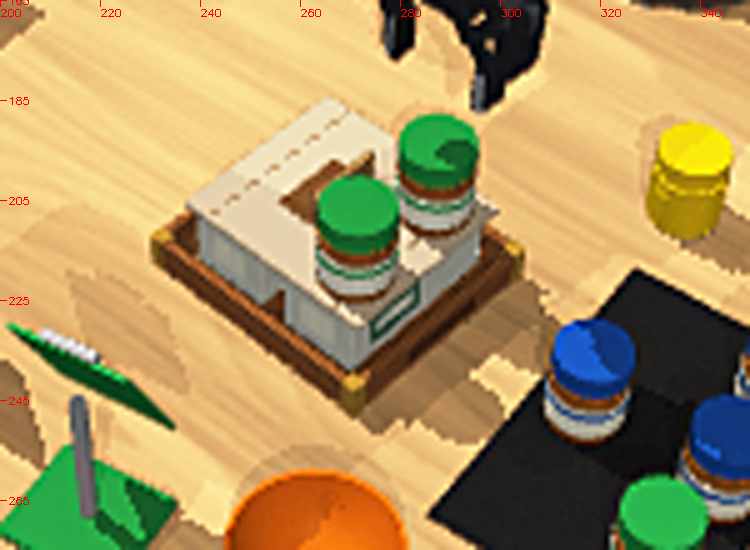

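Both jars stand on the square, centred sheet (lids at (357,210) and (437,150)). The last green jar is still at (660,510).

>>> arm_command:
  deltas: "-6 19 0 0 0 0; -13 38 0 0 0 0; -14 38 0 0 0 0; -14 39 0 0 0 0; -14 39 0 0 0 0; -14 39 0 0 0 0; -13 38 0 0 0 0; -6.5 18.7 0 0 0 0; 0 0 0 0 0 0; 0 0 0 0 0 0"
  jaw: 0.12

```text
time_s: 50.85
position: [601.7, 349.6, 360.7]
tool_rot: [-3.14, -0.002, 3.064]
ft_force: [-0.5, 0.1, 0.1]
finger_gap: 74.9
grasp_force: 0.0
```

```bash
python3 go.py 175.6 602.5,350,210 602.5,350,50
```

```text
t 50.85 pos [601.7 349.6 360.7] yaw 175.58 gap 74.9 rotvec [-0.1  -0.14 -0.02]
602.5,350,210 total [-0.7  0.4 -4.3] n 1 row [-0.7  0.4 -4.3]
602.5,350,50 total [  0.  -0. 160.] n 4 row [ 0. -0. 40.]
```

>>> arm_command:
  deltas: "-0.5 0.4 25 0 0 0; 0 0 40 0 0 0; 0 0 40 0 0 0; 0 0 30 0 0 0; 0 0 15 0 0 0; 0 0 6 0 0 0; 0 0 1 0 0 0; 0 0 0 0 0 0; 0 0 0 0 0 0"

```text
time_s: 51.75
position: [603.3, 350.4, 207.4]
tool_rot: [3.14, 0.002, 3.064]
ft_force: [-0.3, -0.1, 0.4]
finger_gap: 75.1
grasp_force: 0.0
```

>>> arm_command:
  deltas: "0 0 0 0 0 0; 0 0 0 0 0 0; 0 0 0 0 0 0; 0 0 0 0 0 0; 0 0 0 0 0 0; 0 0 0 0 0 0"
  jaw: 1

```text
time_s: 52.35
position: [603.1, 350.3, 207.0]
tool_rot: [3.141, 0.001, 3.064]
ft_force: [-1.8, -1.2, 7.7]
finger_gap: 54.8
grasp_force: 35.5
```

>>> arm_command:
  deltas: "0 0 -10 0 0 0; 0 0 -25 0 0 0; 0 0 -40 0 0 0; 0 0 -40 0 0 0; 0 0 -35 0 0 0; 0 0 -20 0 0 0; 0 0 0 0 0 0"

```text
time_s: 53.05
position: [603.4, 350.6, 380.1]
tool_rot: [3.138, 0.005, 3.064]
ft_force: [-0.1, 0.4, -1.3]
finger_gap: 54.9
grasp_force: 37.9
```

```bash
python3 go.py 175.6 519.5,-15.2,220
```

```text
t 53.05 pos [603.4 350.6 380.1] yaw 175.54 gap 54.9 rotvec [ 0.18  0.29 -0.05]
519.5,-15.2,220 total [  55.6 -371.1    5.1] n 9 row [  6.2 -41.2   0.6]
```

>>> arm_command:
  deltas: "3 -20 0 0 0 0; 6 -42 0 0 0 0; 6 -42 0 0 0 0; 6 -42 0 0 0 0; 7 -42 0 0 0 0; 6 -42 0 0 0 0; 6 -42 0 0 0 0; 6 -42 0 0 0 0; 6 -38 0 0 0 0; 3.6 -19 0 0 0 0"

```text
time_s: 54.05
position: [517.2, -17.8, 375.1]
tool_rot: [-3.141, -0.002, 3.062]
ft_force: [0.5, -0.2, -1.6]
finger_gap: 54.2
grasp_force: 38.0
```

>>> arm_command:
  deltas: "0 0 0 0 0 0; 0 0 0 0 0 0; 0 0 15 0 0 0; 0 0 25 0 0 0; 0 0 25 0 0 0; 0 0 18 0 0 0; 0 0 10 0 0 0; 0 0 5 0 0 0; 0 0 0 0 0 0; 0 0 0 0 0 0"

```text
time_s: 55.05
position: [518.9, -15.2, 278.4]
tool_rot: [-3.142, 0.001, 3.064]
ft_force: [-0.4, -0.2, -1.4]
finger_gap: 54.6
grasp_force: 38.0
```

```bash
python3 go.py 175.6 519.5,-15.2,117
```

```text
t 55.05 pos [518.9 -15.2 278.4] yaw 175.56 gap 54.6 rotvec [-0.    0.05 -0.04]
519.5,-15.2,117 total [-0.6  0.   6.4] n 1 row [-0.6  0.   6.4]
```

>>> arm_command:
  deltas: "0 0 2.5 0 0 0; 0 0 2 0 0 0; 0 0 1 0 0 0; 0 0 0.5 0 0 0; 0 0 0 0 0 0; 0 0 0 0 0 0"

```text
time_s: 55.65
position: [518.5, -15.4, 272.0]
tool_rot: [-3.142, 0.0, 3.064]
ft_force: [-1.9, -1.3, 4.2]
finger_gap: 54.8
grasp_force: 38.5
```

>>> arm_command:
  deltas: "0 0 0.4 0 0 0; 0 0 0.4 0 0 0; 0 0 0 0 0 0; 0 0 0 0 0 0"

```text
time_s: 56.05
position: [518.5, -15.4, 271.9]
tool_rot: [-3.142, 0.0, 3.064]
ft_force: [-6.5, 0.1, 21.4]
finger_gap: 54.7
grasp_force: 40.4
```

>>> arm_command:
  deltas: "0 0 -0.5 0 0 0; 0 0 0 0 0 0; 0 0 0 0 0 0"

```text
time_s: 56.35
position: [518.5, -15.5, 272.0]
tool_rot: [-3.142, 0.0, 3.064]
ft_force: [-3.6, -0.7, 11.1]
finger_gap: 54.3
grasp_force: 39.1
```

>>> arm_command:
  deltas: "0 0 0 0 0 0; 0 0 0 0 0 0; 0 0 0 0 0 0; 0 0 0 0 0 0"
  jaw: 0.22

```text
time_s: 56.75
position: [518.6, -15.4, 271.4]
tool_rot: [-3.142, -0.0, 3.064]
ft_force: [-0.7, -0.3, 0.5]
finger_gap: 66.2
grasp_force: 0.0
```

>>> arm_command:
  deltas: "0 0 -5 0 0 0; 0 0 -15 0 0 0; 0 0 -30 0 0 0; 0 0 -40 0 0 0; 0 0 -40 0 0 0; 20 0 -20 0 0 0; 40 0 0 0 0 0; 20 0 0 0 0 0; 0 0 0 0 0 0"

```text
time_s: 57.65
position: [436.3, -8.9, 422.0]
tool_rot: [3.142, -0.001, 3.064]
ft_force: [0.8, 0.6, 0.2]
finger_gap: 66.3
grasp_force: 0.0
```

Run:
```python
from h import *
im=ctrl.snapshot("scene")[:,:,::-1]; cv2.imwrite("pics/f1.png",cv2.resize(im[115:300,140:390],None,fx=3.2,fy=3.2,interpolation=cv2.INTER_CUBIC))
```

```text
(no output)
```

View pics/f1.png

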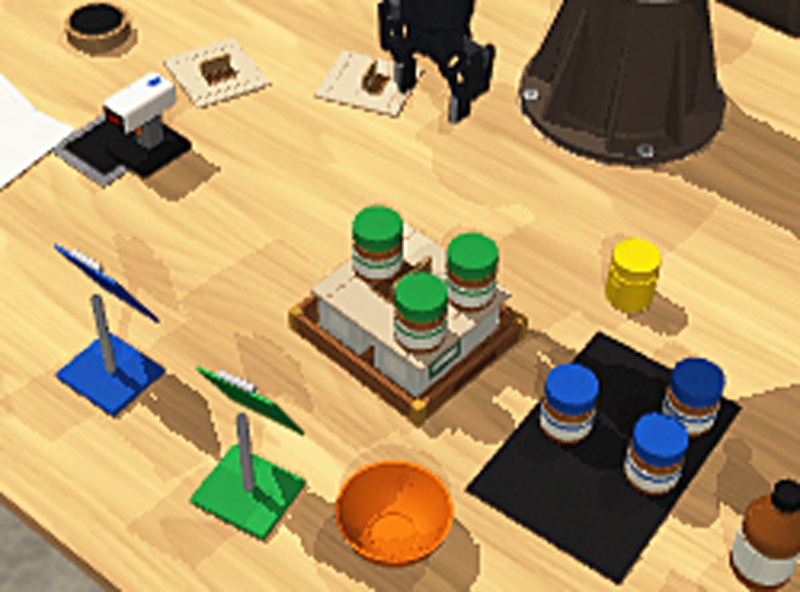

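All three green jars are placed. However, the scanner has been knocked partly off its mat (head now at (140,100), foot at (145,145)), so I'll measure it and put it back.

Run:
```python
from h import *
a=ctrl.snapshot("scene")[:,:,::-1]; b=ctrl.snapshot("top")[:,:,::-1]
f=lambda i,x,y:cv2.resize(i[y:y+50,x:x+50],None,fx=8,fy=8,interpolation=cv2.INTER_CUBIC)
cv2.imwrite("pics/sc2.png",np.hstack([f(a,155,130),f(b,362,164)]))
```

```text
(no output)
```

View pics/sc2.png

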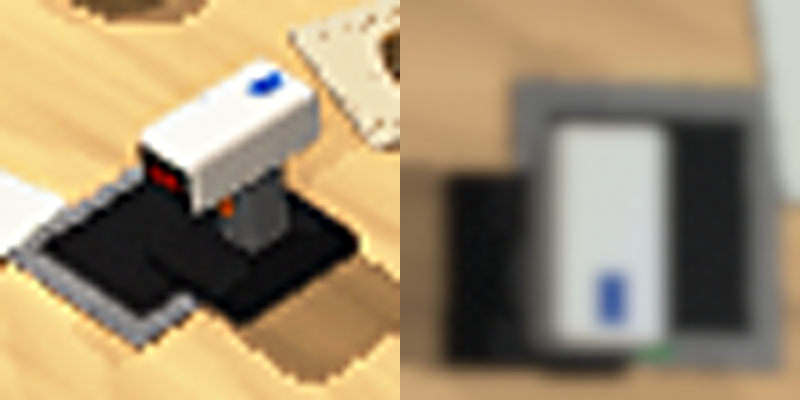

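```bash
python3 - <<'E'
from fit import *
A=u((155,130),8);B=u((362,164),8);s,t="scene","top"
for z in(0,3):
    h=[(45,-22,100+z),(45,22,100+z),(-41,22,100+z),(-41,-22,100+z)]
    fit(f"scanner{z}",[(s,A(*p),q) for p,q in zip([(138,138),(192,172),(322,97),(265,58)],h)]+[(t,B(*p),q) for p,q in zip([(265,123),(153,123),(150,346),(267,346)],h)]+[(s,A(238,312),(42,38,14+z)),(s,A(358,238),(-42,38,14+z)),(t,B(43,175),(42,38,14+z)),(t,B(43,366),(-42,38,14+z))])
E
python3 go.py 179 500,-150,250 510,-427,250 510,-427,88
```

```text
scanner0 [ 496.  -414.4] yaw deg -1.95 res px [[-0.3, 0.0], [0.4, 0.5], [0.4, -0.3], [0.1, 0.1], [0.2, 0.4], [-0.2, -0.3], [0.2, -0.5], [0.1, 0.2], [0.5, 0.7], [0.7, -0.1], [0.5, -1.2], [0.4, 0.3]]
scanner3 [ 496.3 -413.2] yaw deg -1.96 res px [[-0.2, -0.4], [0.4, 0.1], [0.5, -0.8], [0.2, -0.3], [0.1, 0.1], [-0.2, -0.6], [0.1, -0.7], [0.0, 0.0], [0.6, 0.3], [0.8, -0.5], [0.4, -1.4], [0.3, 0.1]]
t 57.8 pos [439.4  -9.2 421.9] yaw 175.54 gap 66.7 rotvec [-0.    0.07 -3.46]
500,-150,250 total [ -63.  -139.7   16.9] n 4 row [-15.8 -34.9   4.2]
510,-427,250 total [ -14.8 -276.8   -0. ] n 7 row [ -2.1 -39.5  -0. ]
510,-427,88 total [  0.  -0. 162.] n 4 row [ 0.  -0.  40.5]
```

>>> arm_command:
  deltas: "0 0 0 0 0 -2.5; -8 -20 0 0 0 0; -15 -35 0 0 0 0; -15 -35 0 0 0 0; -15 -35 0 0 0 0; -6 -40 0 0 0 0; 0 -42 0 0 0 0; 0 -42 0 0 0 0; 0 -42 0 0 0 0; 0 -42 0 0 0 0"
  jaw: 0

```text
time_s: 58.8
position: [486.8, -346.4, 421.1]
tool_rot: [3.142, -0.0, 3.107]
ft_force: [1.0, 0.4, -1.0]
finger_gap: 85.4
grasp_force: 0.0
```

>>> arm_command:
  deltas: "0 -42 0 0 0 0; 0 -20 0 0 0 0; 0 0 0 0 0 0; 0 0 0 0 0 0"

```text
time_s: 59.2
position: [484.5, -406.1, 420.8]
tool_rot: [3.141, -0.001, 3.107]
ft_force: [0.4, 0.6, -0.1]
finger_gap: 85.6
grasp_force: 0.0
```

```bash
python3 go.py 178.05 498.5,-414,250 498.5,-414,88
```

```text
t 59.2 pos [ 484.5 -406.1  420.8] yaw 178.0 gap 85.6 rotvec [ 0.05 -0.04 -0.05]
498.5,-414,250 total [-14.3  -7.5  15.8] n 1 row [-14.3  -7.5  15.8]
498.5,-414,88 total [  0.  -0. 162.] n 4 row [ 0.  -0.  40.5]
```

>>> arm_command:
  deltas: "-14.3 -7.5 16 0 0 0; 0 0 25 0 0 0; 0 0 40 0 0 0; 0 0 40 0 0 0; 0 0 30 0 0 0; 0 0 15 0 0 0; 0 0 8 0 0 0; 0 0 4 0 0 0; 0 0 0 0 0 0; 0 0 0 0 0 0"

```text
time_s: 60.2
position: [498.7, -414.2, 244.8]
tool_rot: [-3.14, 0.001, 3.107]
ft_force: [-0.3, 0.7, 0.2]
finger_gap: 85.2
grasp_force: 0.0
```

>>> arm_command:
  deltas: "0 0 0 0 0 0; 0 0 0 0 0 0; 0 0 0 0 0 0; 0 0 0 0 0 0; 0 0 0 0 0 0; 0 0 0 0 0 0; 0 0 0 0 0 0; 0 0 0 0 0 0"
  jaw: 1
  squeeze: 40

```text
time_s: 61.0
position: [498.4, -414.2, 244.1]
tool_rot: [-3.141, 0.001, 3.107]
ft_force: [-0.7, -0.4, 6.4]
finger_gap: 43.6
grasp_force: 40.7
```

>>> arm_command:
  deltas: "0 0 -5 0 0 0; 0 0 -15 0 0 0; 0 0 -20 0 0 0; 0 0 -10 0 0 0; 0 0 0 0 0 0; 0 0 0 0 0 0"

```text
time_s: 61.6
position: [498.2, -413.9, 293.5]
tool_rot: [-3.141, 0.0, 3.107]
ft_force: [0.1, 0.9, -3.7]
finger_gap: 43.2
grasp_force: 41.5
```

```bash
python3 go.py 178.6 520.5,-464.5,135
```

```text
t 61.6 pos [ 498.2 -413.9  293.5] yaw 178.04 gap 43.2 rotvec [-0.01  0.01 -0.56]
520.5,-464.5,135 total [-23.5 -50.1   3.5] n 2 row [-11.8 -25.    1.8]
```

>>> arm_command:
  deltas: "-6 -12 0 0 0 -0.5; -12 -26 0 0 0 0; -5.5 -12 0 0 0 0; 0 0 0 0 0 0; 0 0 12 0 0 0; 0 0 16 0 0 0; 0 0 9 0 0 0; 0 0 5 0 0 0; 0 0 2 0 0 0; 0 0 0 0 0 0"

```text
time_s: 62.6
position: [520.4, -464.4, 249.3]
tool_rot: [3.141, -0.0, 3.116]
ft_force: [0.1, 0.3, -2.4]
finger_gap: 43.5
grasp_force: 41.9
```

>>> arm_command:
  deltas: "0 0 1 0 0 0; 0 0 1 0 0 0; 0 0 0 0 0 0; 0 0 0 0 0 0"

```text
time_s: 63.0
position: [520.4, -464.6, 247.7]
tool_rot: [-3.141, 0.0, 3.116]
ft_force: [-0.5, 0.5, -2.2]
finger_gap: 43.6
grasp_force: 41.9
```

>>> arm_command:
  deltas: "0 0 1 0 0 0; 0 0 1 0 0 0; 0 0 0 0 0 0; 0 0 0 0 0 0"

```text
time_s: 63.4
position: [520.4, -464.5, 245.4]
tool_rot: [3.141, -0.0, 3.116]
ft_force: [0.2, -1.2, -2.7]
finger_gap: 43.4
grasp_force: 41.9
```

>>> arm_command:
  deltas: "0 0 0.7 0 0 0; 0 0 0.7 0 0 0; 0 0 0 0 0 0; 0 0 0 0 0 0"

```text
time_s: 63.8
position: [520.4, -464.7, 244.4]
tool_rot: [-3.141, 0.0, 3.116]
ft_force: [-1.5, 0.4, 1.8]
finger_gap: 43.6
grasp_force: 42.6
```

>>> arm_command:
  deltas: "0 0 0.4 0 0 0; 0 0 0 0 0 0; 0 0 0 0 0 0"

```text
time_s: 64.1
position: [520.4, -464.6, 244.3]
tool_rot: [-3.141, 0.0, 3.116]
ft_force: [-2.0, -0.2, 7.7]
finger_gap: 43.2
grasp_force: 43.1
```

>>> arm_command:
  deltas: "0 0 0 0 0 0; 0 0 0 0 0 0; 0 0 0 0 0 0; 0 0 0 0 0 0; 0 0 0 0 0 0; 0 0 0 0 0 0; 0 0 0 0 0 0"
  jaw: 0

```text
time_s: 64.8
position: [520.4, -464.6, 243.7]
tool_rot: [-3.142, -0.0, 3.116]
ft_force: [0.3, 0.4, 0.3]
finger_gap: 85.0
grasp_force: 0.0
```

>>> arm_command:
  deltas: "0 0 -10 0 0 0; 0 0 -20 0 0 0; 0 0 -30 0 0 0; 0 0 -40 0 0 0; 0 0 -40 0 0 0; 0 20 -20 0 0 0; 5 40 0 0 0 0; 5 40 0 0 0 0; 5 30 0 0 0 0; 0 0 0 0 0 0"

```text
time_s: 65.8
position: [508.1, -330.9, 404.8]
tool_rot: [3.141, -0.0, 3.118]
ft_force: [-0.8, -0.3, 0.6]
finger_gap: 85.5
grasp_force: 0.0
```

Run:
```python
from h import *
im=ctrl.snapshot("scene")[:,:,::-1]; cv2.imwrite("pics/f2.png",cv2.resize(im[115:300,140:390],None,fx=3.2,fy=3.2,interpolation=cv2.INTER_CUBIC))
```

```text
(no output)
```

View pics/f2.png

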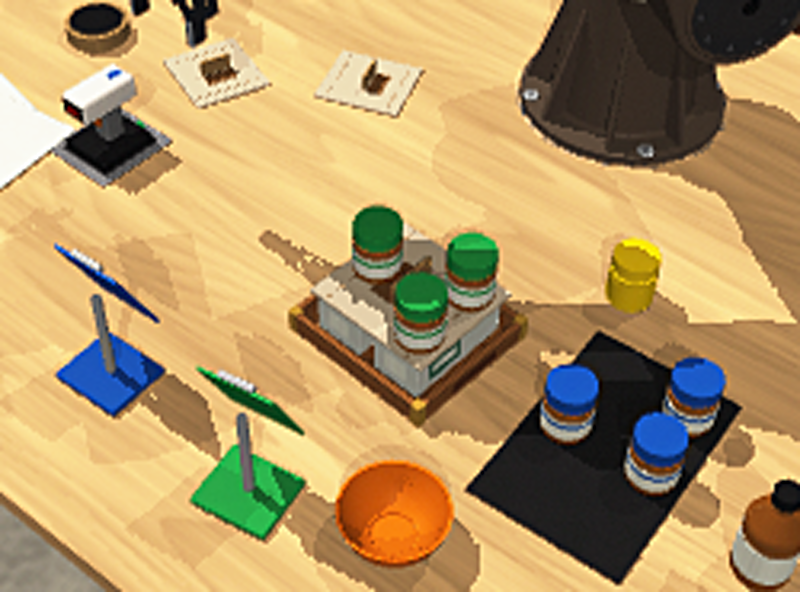

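The scanner is back on its mat at (112,140), and the three green jars stand on the sheet in the tray around (415,265). The blue jars and everything else are untouched, so I'm handing the job in.

```bash
python3 -c "
from station import ctrl
print(ctrl.close_job())"
```

```text
the job is handed in; nothing more can be done
None
```

The job is handed in at about 66 s: I held the scanner on the green slip's code for 1.75 s, packed both cartons, the sheet and all three green jars in the tray, and put the scanner back on its mat after it was knocked half off. I got no score back, so this rests on the final camera view.

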